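Unload the drying tower with a hook rod

TASK

Unload the drying tower: its retaining bar is held by a left-hand clamp knob, so turn the knob clockwise until it is fully loose, then draw the bar out and lay it flat on the table with its handle up. Fetch every sample basket up out of its deep cell with the hook rod, never with the fingers, and set each down gently, without dropping it, upright inside the white tray; last hang the hook rod back in its stand. Do not shift or knock over the jar, the bottle or the tape roll.

Things in the scene. Friction and masses are not known exactly. Their poses are not given: they have to be found in the camera images.
- tower_top (a point): Centre of the top edge of the fixed white drying tower (68 x 166 mm, 150 mm high); z up. Three open cells in a row along its y, centres at y = -54, 0, +54 mm, each 60 (x) by 50 mm (y) inside. Ledges 8 mm wide stand out from the walls facing +-y, their tops 116 mm below this point. Lugs 8 mm higher than the edge flank the bar outside the +y end
- stud_foot (a point): Foot of the clamp stud (10 mm thick, 12 mm high) on the ear at the tower's -y end, 111 mm from its centre, level with the tower's top edge; axes as the tower's. The bar's fork straddles it under the washer
- clamp_knob (a joint): Left-hand threaded clamp knob on the stud, upright axis. 0 = fully tight, 3.6 rad = stop, fully loose; it grows when turned CLOCKWISE seen from above, needs about 0.12 N m and stays where it is left. Knob and washer rise 3 mm per rad; above 3 rad the washer clears the bar's toes
- knob_grip (a point): Centre of the knob's wing: 50 mm along this point's x, 16 mm thick along its y, 30 mm high, black with a red mark. The point is 12 mm below the wing's top and 22 mm above the steel washer (36 mm across) that presses on the bar
- bar_grip (a point): On the red handle (16 mm along x, 44 along y, from 14 below to 15 mm above the point) of the loose steel retaining bar, 0.15 kg. The bar is 8 mm thick, its underside 22 mm below this point, 24 mm wide, its +y end at y = +95 mm. At the start it lies along the tower's top over the cells. The table at world x 0.35 to 0.44, y -0.55 to -0.29 is free to lay it on
- bar_toes (a point): End of the bar's fork, 137 mm on the -y side of its handle, on the underside: prongs 34 mm across, 16 mm apart, with toes standing 5.5 mm above the bar behind the washer. Once the knob is loose, raise the bar 2 mm, draw it 50 mm or more along the tower's +y, then lift it
- hook_grip (a point): Centre of the orange handle of the loose hook rod (0.16 kg): 18 mm along x, 40 along y, 42 high. A 48 x 38 x 5 mm collar lies 22 to 27 mm below it. The hook's seat is 143 mm straight below, between the shank (x = -9 mm) and the tip (x = +9 mm, rising 10 mm above the seat); throat 14 mm wide
- hook_seat (a point): Seat of the hook rod's hook, a bent flat strip 12 mm wide (y) and 4 mm thick, open side up, tip toward +x; it reaches 4 mm below this point and from x = -13 (shank) to +11 mm (tip)
- stand_top (a point): Fixed grey stand for the hook rod, an upright box tube 125 mm high, opening 34 mm (x) by 24 mm (y); this point is the centre of its top. The rod hangs in it with its collar on the top edge, its axes as the stand's: the handle's centre is then 27 mm above this point
- tray: Loose white tray 84 mm (x) by 172 mm (y), walls 11 mm high and 4 mm thick, floor 4 mm thick; origin under its centre
- basket_a_bail (a point): Top middle of the bail (5 mm steel wire along y) of the blue sample basket, 0.09 kg, weighted foot, 40 (x) x 30 (y) x 30 mm, ears to 45 mm across y; bottom 60 mm below this point. The bail's opening, 22 mm wide, reaches from 28 to 2.5 mm below the point, open toward +-x. At the start it hangs by its ears on a cell's ledges, bail 84 mm below the tower's top. None if absent
- basket_b_bail (a point): Top middle of the bail (5 mm steel wire along y) of the yellow sample basket, 0.09 kg, weighted foot, 40 (x) x 30 (y) x 30 mm, ears to 45 mm across y; bottom 60 mm below this point. The bail's opening, 22 mm wide, reaches from 28 to 2.5 mm below the point, open toward +-x. At the start it hangs by its ears on a cell's ledges, bail 84 mm below the tower's top. None if absent
- basket_c_bail (a point): Top middle of the bail (5 mm steel wire along y) of the green sample basket, 0.09 kg, weighted foot, 40 (x) x 30 (y) x 30 mm, ears to 45 mm across y; bottom 60 mm below this point. The bail's opening, 22 mm wide, reaches from 28 to 2.5 mm below the point, open toward +-x. At the start it hangs by its ears on a cell's ledges, bail 84 mm below the tower's top. None if absent
- swab_jar: Bystander: clear jar with blue lid, 54 x 54 x 70 mm; origin under its centre
- ipa_bottle: Bystander: amber dropper bottle, 39 x 39 x 108 mm; origin under its centre
- kapton_roll: Bystander: amber tape roll lying flat, 60 x 60 x 16 mm; origin under its centre

How it is judged (in metres and radians):
On the way, in this order (a step that is already met when the one before it is completed fails the run):
1. the knob is turned clockwise until loose (value of joint clamp_knob above 3 rad), for 0.2 s.
2. the bar lies flat on the table, handle up, released (height (world z) of bar_grip below 0.032 m and angle between bar_grip's own z axis and vertical below 0.15 rad and contact force between the fingers and bar below 0.05 N), for 0.2 s.
3. all baskets stand upright in the tray (x of basket_a_bail in the frame of tray between -0.042 and 0.042 m and y of basket_a_bail in the frame of tray between -0.086 and 0.086 m and z of basket_a_bail in the frame of tray between 0.055 and 0.072 m and angle between each of basket_a_bail, basket_b_bail, basket_c_bail's own z axis and vertical below 0.2 rad and x of basket_b_bail in the frame of tray between -0.042 and 0.042 m and y of basket_b_bail in the frame of tray between -0.086 and 0.086 m and z of basket_b_bail in the frame of tray between 0.055 and 0.072 m and x of basket_c_bail in the frame of tray between -0.042 and 0.042 m and y of basket_c_bail in the frame of tray between -0.086 and 0.086 m and z of basket_c_bail in the frame of tray between 0.055 and 0.072 m), for 0.2 s.
At the end, for the whole second after the job is handed in: Knob over 2.8 rad; bar flat on the table, handle up (grip point under 32 mm high, tilt under 0.15 rad); every basket at rest, upright (tilt under 0.2 rad) inside the tray; hook rod hanging in its stand, handle within 12 mm of its centre and 20 to 34 mm above its top (all of step 2 and all of step 3 and linear speed of each of basket_a, basket_b, basket_c below 0.03 m/s and horizontal distance between hook_grip and stand_top below 0.012 m and z of hook_grip in the frame of stand_top between 0.02 and 0.034 m and angle between hook_grip's own z axis and vertical below 0.12 rad and value of joint clamp_knob above 2.8 rad); the robot touches nothing.
It fails at once if a basket is handled with the fingers while it is down in the tower ((contact force between the fingers and basket_a above 1 N and x of basket_a_bail in the frame of tower_top between -0.034 and 0.034 m and y of basket_a_bail in the frame of tower_top between -0.083 and 0.083 m and z of basket_a_bail in the frame of tower_top below -0.03 m) or (contact force between the fingers and basket_b above 1 N and x of basket_b_bail in the frame of tower_top between -0.034 and 0.034 m and y of basket_b_bail in the frame of tower_top between -0.083 and 0.083 m and z of basket_b_bail in the frame of tower_top below -0.03 m) or (contact force between the fingers and basket_c above 1 N and x of basket_c_bail in the frame of tower_top between -0.034 and 0.034 m and y of basket_c_bail in the frame of tower_top between -0.083 and 0.083 m and z of basket_c_bail in the frame of tower_top below -0.03 m)).
It fails at once if a basket is dropped ((linear speed of basket_a above 0.8 m/s and height (world z) of basket_a_bail above 0.078 m and contact force between hook and basket_a below 0.01 N) or (linear speed of basket_b above 0.8 m/s and height (world z) of basket_b_bail above 0.078 m and contact force between hook and basket_b below 0.01 N) or (linear speed of basket_c above 0.8 m/s and height (world z) of basket_c_bail above 0.078 m and contact force between hook and basket_c below 0.01 N)).
It fails at once if jar, bottle or tape roll is shifted or knocked over (distance of any of swab_jar, ipa_bottle, kapton_roll from where it was at the start of the episode above 0.03 m).
Of basket_a, basket_b, basket_c only 2 to 3 are there at a start; the rules pass over those that are not, and their reading is None.
At some moment in a run one of tray, bar may be knocked a few centimetres aside while the robot is not near it.
It also fails if it takes over 210 s, if anything falls off the work surface, if the arm or the gripper's body presses on something with over 40 N, if the wrist force passes 120 N, or if a joint passes its speed limit or range.

ROBOT

A 6-joint arm with a two-finger parallel gripper is mounted at the origin on a cart in front of the work surface, level with it; the furniture and walls round the work are solid. World frame = base frame: x ahead of the robot, y to its left, z up, the work surface at z = 0. Lengths are in mm, angles in rad, forces in N, time in s.
With the tool pointing down it reaches from about 300 to 775 mm from the base axis. Payload 14.6 kg.
Tool frame: the origin (TCP) lies midway between the tips of the shut fingers; the grasp point (between the pads) lies 19 mm behind it (pinch_z is the distance from the TCP to the grasp point, in mm); z points along the fingers, y is the direction in which the jaws open and shut (so a half turn about z gives the same grasp; the last joint's range is limited). The gripper opens to 94 mm and grips with 3 to 60 N. Pads are 16 mm wide; open, the fingers measure 119 mm over their backs; the gripper's body (75 mm by 177 mm) begins 78 mm behind the grasp point.
Start: joints at [1.13, 0.3, 1.521, -0, 1.321, -0.067], TCP at [200.832, 512.011, 205.446] pointing down, gripper open.
Joint ranges: [-3.03, 3.03], [-0.79, 2.21], [0.23, 2.52], [-1.04, 4.18], [0, 3.07], [-2.55, 2.55]. Speed limits (rad/s): [2.22, 2.22, 2.57, 3.14, 3.14, 3.14].

INTERFACE

Orientations are given as [roll, pitch, yaw] about the fixed x, y, z axes, in that order (R = Rz(yaw) Ry(pitch) Rx(roll)).
In Python, from cell import read_state, camera, sign_off, pinch_z gives the robot as it stands. The module is installed in compiled form; this text tells all that it offers.
- The arm moves only by the tool servo_tool, never from a script. Its argument "series" is a list of rows, each a list of 6 numbers: the shift along the tool's x, y, z in cm, then the turn, a rotation vector about the tool's x, y, z in rad. In form: [[tx, ty, tz, rx, ry, rz], ...]. A call has exactly 10 rows; each row is the pose to reach, as a shift and turn from the pose commanded when the call began, along the tool's axes at that moment; what a row does not reach only later rows make up. A row lasts 1/12 s, in which the tool goes at most 41.7 mm and 7.16 degrees, less where a joint would pass 70% of its speed; a pose out of reach is approached as far as the arm can. A call with a gripper value outside its range is refused whole. "gripper" is the finger opening in cm, from 0 to 9.4, set as the call begins (left out, the last holds). The fingers move at their own pace and stop on an object; "grip_force" is the grip in N (left out, the last holds). Time passes only in rows, so rows that repeat a pose let the fingers close, or fill a call up. It gives the time, the measured TCP pose, the force and the opening at its end, in the units of the state.
- read_state(): the state, without advancing time (a new reading comes with each control period).
- camera(name): name is "scene" or "top"; returns a dict with "pixels" (480x640x3 uint8, red, green, blue), "fx", "fy", "cx", "cy" (pixels), "pose" (4x4, takes a point from camera to world coordinates). Camera axes: x right, y down, z forward; pixel columns grow to the right and rows downward; lengths in mm; the calibration is good to about 2 mm. A picture is of the moment at which its call begins. There is no depth.
- sign_off(): hands the job in, once; it reports no verdict.
The state is a dict: "clock": time; "joints": joint angles; "qd": joint speeds; "effort": joint torques, N m; "eef_pos": TCP position; "eef_rot": TCP orientation; "wrist_force": force on the tool from outside, world axes, zero at the start; "moment": the same for the moment, N m; "finger_gap": finger opening in mm.
Only numpy, scipy, OpenCV 4.12 (cv2) and the standard library are available. Lean on these libraries where they do the work, as an engineer would, in place of code of your own. Each camera call takes 0.05 s, during which the arm holds its last target.

## Working session

There is one attempt and no reset: what is moved stays moved. The work goes in short steps, Python scripts to look and compute and a tool call to move; the robot and the scene stay as the last step left them, time stands still between calls to the robot, and variables do not carry over. Pictures are saved under pics/ and viewed, and the job is handed in when it is done.

Besides the shell and the picture viewer there is one more tool, called after "Request:" in YAML: its name, and indented under it one key for each argument. servo_tool: Moves the arm, as the interface text tells. Its arguments: {"type":"object","properties":{"series":{"type":"array"},"gripper":{"type":"number"},"grip_force":{"type":"number"}},"required":["series"]}

```bash
mkdir -p pics; ls
python3 - <<'E'
from cell import read_state,camera,pinch_z
import cv2,numpy as np
print(read_state(), pinch_z)
for n in("scene","top"):
    c=camera(n); cv2.imwrite(f"pics/{n}0.png",c["pixels"][:,:,::-1]); print(n,c["fx"],c["fy"],c["cx"],c["cy"],np.round(c["pose"],4).tolist())
E
```

```text
pics
{'clock': 0.0, 'joints': array([ 1.13035792e+00,  3.00454010e-01,  1.52161490e+00, -1.34055019e-05,
        1.32072126e+00, -6.65927852e-02]), 'qd': array([ 7.72974605e-04, -4.82432370e-04,  1.20561992e-03,  1.59921761e-04,
       -7.71654302e-05,  8.90382633e-04]), 'effort': array([ 4.48531136e-03, -5.31849360e+01, -3.52722681e+01,  7.09970389e-02,
        2.46166351e-02, -9.72675525e-05]), 'eef_pos': array([200.74032371, 511.75384641, 204.88140656]), 'eef_rot': array([-3.14039692e+00, -6.67314481e-05,  2.76775032e+00]), 'wrist_force': array([ 0.42901862, -0.10410558,  0.67594565]), 'moment': array([ 0.01247391, -0.01116558, -0.01571353]), 'finger_gap': 94.09783698025676} 18.8
scene 451.61817815636454 451.61817815636454 317.10144968785096 236.84832603590922 [[0.4947, -0.437, 0.7512, -390.2096], [-0.8691, -0.2483, 0.4278, -635.9875], [-0.0004, -0.8645, -0.5026, 746.1139], [0.0, 0.0, 0.0, 1.0]]
top 599.5835818278309 599.5835818278309 315.73712156089545 238.83326455814233 [[-0.0144, -0.9962, 0.0855, 384.5173], [-0.9998, 0.0156, 0.0127, -146.3832], [-0.014, -0.0853, -0.9963, 1771.1411], [0.0, 0.0, 0.0, 1.0]]
```

View pics/scene0.png

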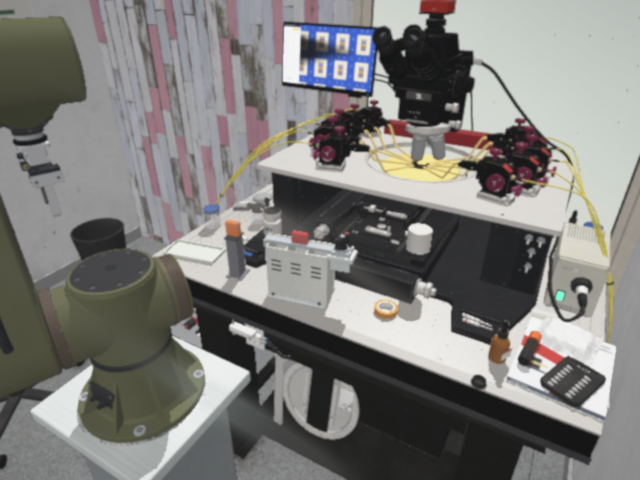

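View pics/top0.png

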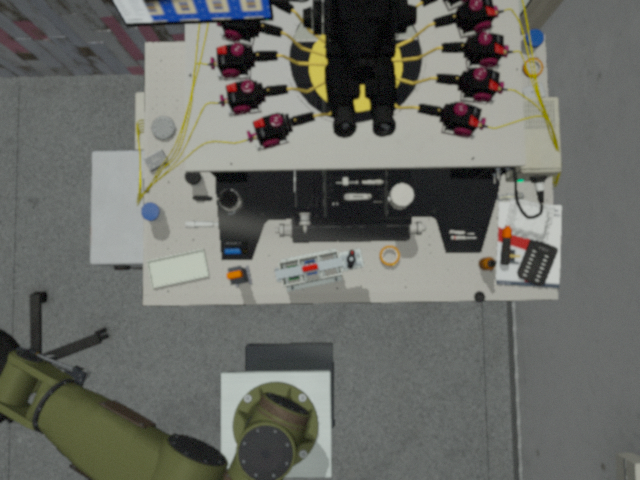

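```bash
cat > h.py <<'E'
import numpy as np,cv2
from cell import read_state,camera
def ray(c,u,v):
    d=np.array([(u-c["cx"])/c["fx"],(v-c["cy"])/c["fy"],1.]); P=np.array(c["pose"]); return P[:3,3],P[:3,:3]@d
def onz(c,u,v,z):
    o,d=ray(c,u,v); return o+d*(z-o[2])/d[2]
def two(c1,p1,c2,p2):
    o1,d1=ray(c1,*p1);o2,d2=ray(c2,*p2)
    A=np.c_[d1,-d2]; s=np.linalg.lstsq(A,o2-o1,rcond=None)[0]
    a=o1+d1*s[0];b=o2+d2*s[1]; return (a+b)/2,np.linalg.norm(a-b)
def proj(c,p):
    P=np.array(c["pose"]); q=P[:3,:3].T@(np.asarray(p,float)-P[:3,3]); return c["fx"]*q[0]/q[2]+c["cx"],c["fy"]*q[1]/q[2]+c["cy"]
def crop(c,name,x0,y0,x1,y1,s):
    im=c["pixels"][y0:y1,x0:x1,::-1]; cv2.imwrite("pics/"+name,cv2.resize(im,None,fx=s,fy=s,interpolation=cv2.INTER_CUBIC))
def blob(c,lo,hi,roi=None,nmax=4):
    hsv=cv2.cvtColor(c["pixels"],cv2.COLOR_RGB2HSV); m=cv2.inRange(hsv,lo,hi)
    if roi: k=np.zeros_like(m);x0,y0,x1,y1=roi;k[y0:y1,x0:x1]=255;m&=k
    n,l,s,ce=cv2.connectedComponentsWithStats(m)
    return sorted([(int(s[i,4]),s[i,:4].tolist(),ce[i].round(1).tolist()) for i in range(1,n)],key=lambda t:-t[0])[:nmax],m
E
python3 - <<'E'
from h import *
s=camera("scene");t=camera("top")
crop(s,"s1.png",160,195,360,315,4)
crop(t,"t1.png",140,240,400,310,3)
E
```

```text
(no output)
```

View pics/s1.png

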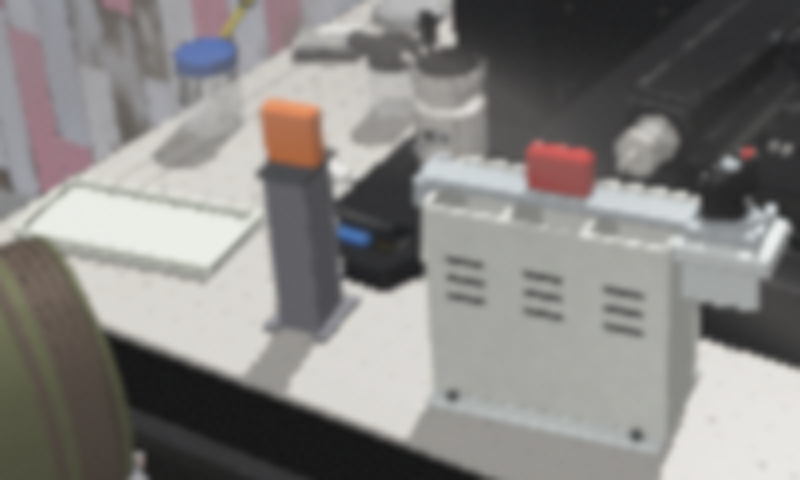

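View pics/t1.png

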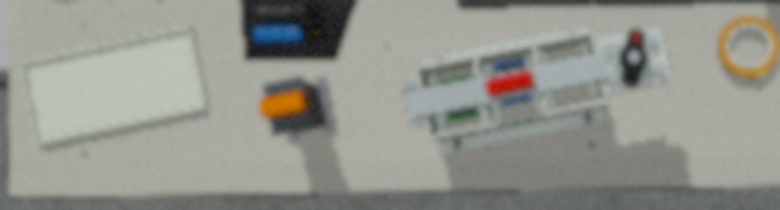

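Run:
```python
from h import *
s=camera("scene");t=camera("top")
R=dict(
 red=((0,150,90),(6,255,255)),orange=((7,150,120),(18,255,255)))
print("top red",blob(t,*R["red"],(270,250,370,290))[0])
print("top org",blob(t,*R["orange"],(215,255,260,290))[0])
print("sc red",blob(s,*R["red"],(280,215,360,250))[0])
print("sc org",blob(s,*R["orange"],(220,215,250,245))[0])
print("top tape",blob(t,*R["orange"],(370,240,410,275))[0])
# shelf edge
print(two(s,(565,227),t,(552,168)), two(s,(262,165),t,(218,168)))
for z in(0,100,200,300): print(z,onz(t,350,168,z).round(), onz(s,565,227,z).round())
```

```text
top red [(61, [303, 265, 14, 6], [309.6, 267.5]), (1, [351, 253, 1, 1], [351.0, 253.0])]
top org [(98, [227, 270, 15, 9], [234.1, 274.3])]
sc red []
sc org [(50, [228, 230, 11, 6], [232.9, 232.5])]
top tape [(1, [384, 263, 1, 1], [384.0, 263.0])]
(array([ 680.84525253, -704.718008  ,  255.35574661]), np.float64(51.21143377684188)) (array([690.11250669, 146.07909371, 234.46860113]), np.float64(51.9219818074965))
0 [ 748. -229.    0.] [1201. -704.    0.]
100 [ 727. -225.  100.] [ 988. -695.  100.]
200 [ 707. -220.  200.] [ 775. -685.  200.]
300 [ 686. -215.  300.] [ 561. -676.  300.]
```

Run:
```python
from h import *
s=camera("scene");t=camera("top")
crop(s,"s2.png",255,215,365,310,7)
crop(t,"t2.png",265,240,370,295,7)
crop(t,"t3.png",140,240,260,295,6)
crop(s,"s3.png",155,205,260,290,7)
```

```text
(no output)
```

View pics/s2.png

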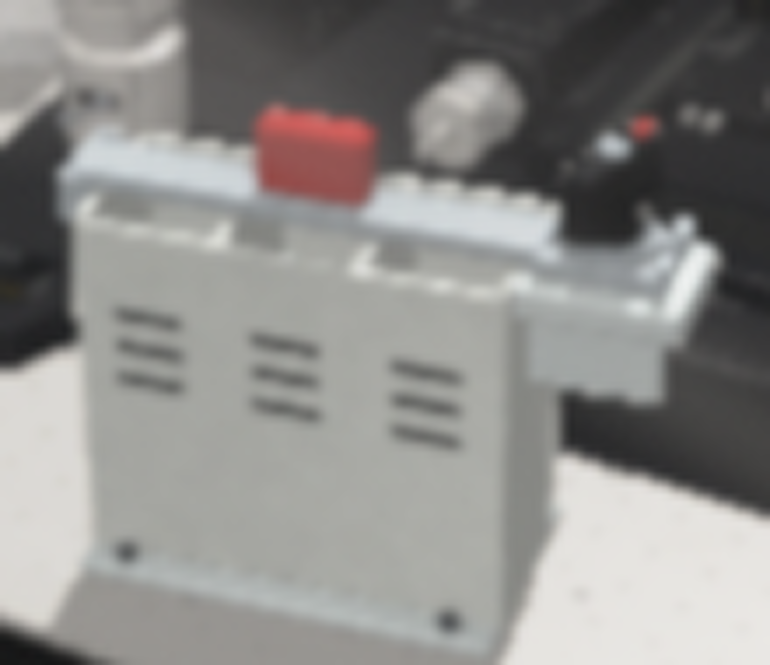

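View pics/t2.png

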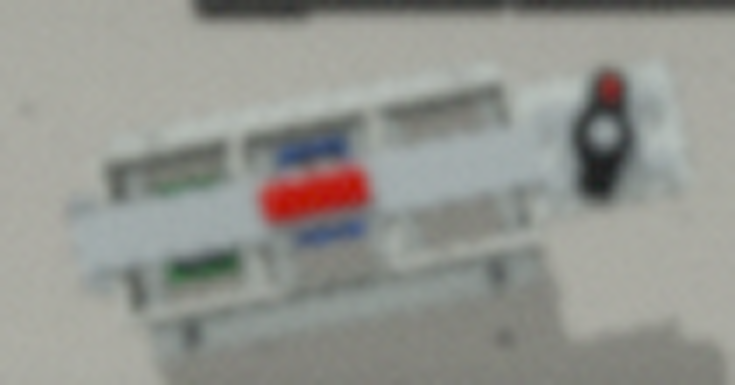

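View pics/t3.png

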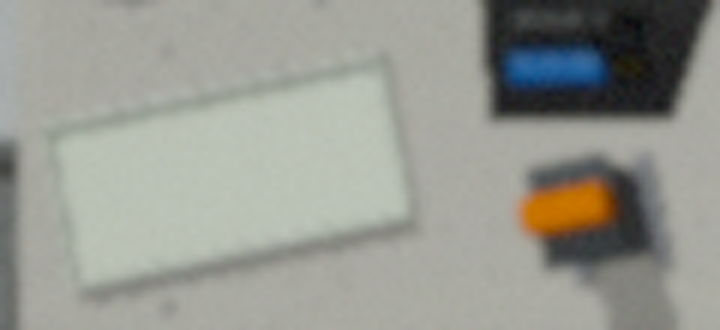

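View pics/s3.png

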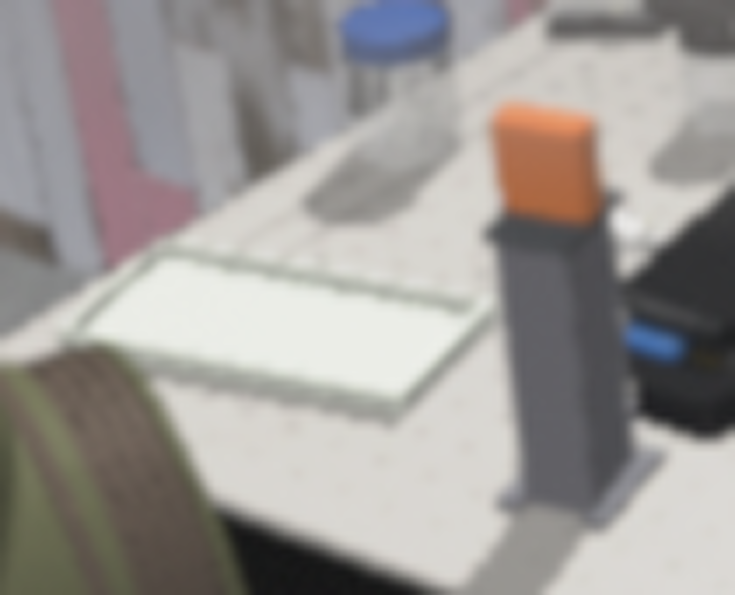

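Run:
```python
from h import *
s=camera("scene");t=camera("top")
T=lambda u,v:(265+u/7,240+v/7)
T3=lambda u,v:(140+u/6,240+v/6)
S=lambda u,v:(255+u/7,215+v/7)
S3=lambda u,v:(155+u/7,205+v/7)
m=blob(t,(0,150,90),(6,255,255),(295,255,330,285))[1]
print("handle rect",cv2.minAreaRect(cv2.findNonZero(m)))
m=blob(t,(5,150,90),(18,255,255),(215,255,260,290))[1]
print("hook rect",cv2.minAreaRect(cv2.findNonZero(m)))
print("handle top",onz(t,309.6,267.5,187), two(t,(309.6,267.5),s,S(318,120)))
print("hook top",onz(t,234.1,274.3,173), two(t,(234.1,274.3),s,S3(547,112)))
print("knob top hub", two(t,T(602,133),s,S(612,147)), onz(t,*T(602,133),200))
print("knob red", two(t,T(609,88),s,S(644,127)))
print("knob tail",onz(t,*T(597,183),192), onz(t,*T(609,80),192))
# tower rims z=150
for p in [(108,158),(502,78),(150,318),(540,243)]: print("rim",onz(t,*T(*p),150).round(1))
print("tray")
for p in [(52,132),(385,62),(412,222),(85,295)]: print(onz(t,*T3(*p),11).round(1))
for p in [(160,250),(490,300),(395,412),(75,345)]: print(onz(s,*S3(*p),11).round(1))
```

```text
handle rect ((309.5961608886719, 267.48077392578125), (4.3145551681518555, 13.532013893127441), 78.69007110595703)
hook rect ((234.38238525390625, 274.5294494628906), (7.518604278564453, 15.037208557128906), 75.96376037597656)
handle top [ 444.69772946 -108.82350932  187.        ] (array([ 445.54112545, -110.10190259,  186.2122246 ]), np.float64(3.0621074861284736))
hook top [430.11647725  93.14151793 173.        ] (array([430.64302018,  92.79010176, 171.26059709]), np.float64(1.544230720443851))
knob top hub (array([ 465.38468977, -218.75419649,  196.10845285]), np.float64(1.448746930681561)) [ 464.84309305 -217.9370567   200.        ]
knob red (array([ 482.45029364, -222.11959932,  196.56111829]), np.float64(2.413432459984759))
knob tail [ 446.47489081 -216.05779116  192.        ] [ 485.18714278 -221.32429506  192.        ]
rim [460.6 -29.1 150. ]
rim [ 489.3 -182.   150. ]
rim [398.7 -44.8 150. ]
rim [ 425.3 -195.5  150. ]
tray
[474.7 369.7  11. ]
[506.6 205.7  11. ]
[427.9 192.3  11. ]
[394.6 352.7  11. ]
[467.5 364.   11. ]
[507.9 204.9  11. ]
[418.  181.5  11. ]
[389.7 337.4  11. ]
```

```bash
cat >> h.py <<'E'
from scipy.spatial.transform import Rotation as Ro
def st():
    r=read_state(); return r
def go(x,y,z,yaw=None,tilt=None):
    """print row for target pose; tool down w/ yaw; tilt=world rotvec applied"""
    r=read_state(); R0=Ro.from_euler("xyz",r["eef_rot"]); 
    if yaw is None: yaw=r["eef_rot"][2]
    R1=Ro.from_euler("xyz",[np.pi,0,yaw])
    if tilt is not None: R1=Ro.from_rotvec(tilt)*R1
    d=R0.inv().apply(np.array([x,y,z])-r["eef_pos"])/10
    w=(R0.inv()*R1).as_rotvec()
    print("row",np.round(d,2).tolist()+np.round(w,3).tolist(),"t",round(r["clock"],1))
def show():
    r=read_state(); print("t %.2f"%r["clock"],"pos",r["eef_pos"].round(1),"rot",r["eef_rot"].round(3),"F",r["wrist_force"].round(1),"M",r["moment"].round(2),"gap %.1f"%r["finger_gap"],"q",r["joints"].round(2))
E
python3 -c "
from h import *
go(465.8,-218.7,260,3.0)"
```

```text
row [-51.35, -58.35, -5.45, -0.0, 0.0, -0.232] t 0.5
```

Request:
servo_tool:
  series:
    - [0,0,-5,0,0,0]
    - [0,0,-5.4,0,0,0]
    - [-10,-12,-5.4,0,0,-0.05]
    - [-14,-16,-5.4,0,0,-0.1]
    - [-18,-20,-5.4,0,0,-0.1]
    - [-20,-23,-5.4,0,0,-0.1]
    - [-23,-26,-5.4,0,0,-0.15]
    - [-26,-29,-5.4,0,0,-0.2]
    - [-28,-32,-5.4,0,0,-0.23]
    - [-31,-35,-5.4,0,0,-0.23]
  gripper: 6

```text
clock: 1.33
eef_pos: [314.9, 197.0, 259.7]
eef_rot: [3.141, 0.001, 3.0]
wrist_force: [1.0, -0.1, -0.0]
finger_gap: 59.9
```

```bash
python3 -c "
from h import *
show();go(465.8,-218.7,260,3.0)"
```

```text
t 1.33 pos [314.9 197.  259.7] rot [3.141e+00 1.000e-03 3.000e+00] F [ 1.  -0.1 -0. ] M [ 0.05 -0.01  0.01] gap 59.9 q [ 0.46 -0.16  1.88 -0.    1.41 -0.97]
row [-20.79, -39.04, -0.04, 0.0, 0.001, 0.0] t 1.3
```

Request:
servo_tool:
  series:
    - [-2,-3.5,0,0,0,0]
    - [-3.9,-7.2,0,0,0,0]
    - [-5.8,-10.8,0,0,0,0]
    - [-7.7,-14.4,0,0,0,0]
    - [-9.6,-18,0,0,0,0]
    - [-11.5,-21.6,0,0,0,0]
    - [-13.4,-25.2,0,0,0,0]
    - [-15.3,-28.8,0,0,0,0]
    - [-16.5,-31,0,0,0,0]
    - [-16.5,-31,0,0,0,0]

```text
clock: 2.17
eef_pos: [434.5, -135.2, 258.9]
eef_rot: [-3.141, -0.001, 2.994]
wrist_force: [-0.5, -0.2, -0.0]
finger_gap: 60.1
```

```bash
python3 -c "
from h import *
show();go(465.8,-218.7,225,3.0)"
```

```text
t 2.17 pos [ 434.5 -135.2  258.9] rot [-3.141e+00 -1.000e-03  2.994e+00] F [-0.5 -0.2 -0. ] M [0.03 0.   0.01] gap 60.1 q [-0.38  0.05  1.69 -0.    1.4  -1.81]
row [-4.33, -7.8, 3.39, -0.0, -0.001, -0.006] t 2.2
```

Request:
servo_tool:
  series:
    - [-2,-3.5,0,0,0,0]
    - [-4.3,-7.8,0,0,0,-0.006]
    - [-4.3,-7.8,0,0,0,-0.006]
    - [-4.3,-7.8,1.7,0,0,-0.006]
    - [-4.3,-7.8,3.4,0,0,-0.006]
    - [-4.3,-7.8,3.4,0,0,-0.006]
    - [-4.3,-7.8,3.4,0,0,-0.006]
    - [-4.3,-7.8,3.4,0,0,-0.006]
    - [-4.3,-7.8,3.4,0,0,-0.006]
    - [-4.3,-7.8,3.4,0,0,-0.006]

```text
clock: 3.0
eef_pos: [465.5, -214.8, 226.4]
eef_rot: [-3.141, 0.001, 3.004]
wrist_force: [0.1, -0.4, -0.1]
finger_gap: 60.1
```

```bash
python3 -c "
from h import *
show();go(465.8,-218.7,168,3.0)
s=camera('scene');t=camera('top');crop(s,'s4.png',270,150,390,260,6);crop(t,'t4.png',290,220,400,300,7)"
```

```text
t 3.00 pos [ 465.5 -214.8  226.4] rot [-3.141e+00  1.000e-03  3.004e+00] F [ 0.1 -0.4 -0.1] M [ 0.   -0.04  0.02] gap 60.1 q [-0.5   0.2   1.6  -0.    1.34 -1.94]
row [-0.08, -0.38, 5.85, -0.001, 0.001, 0.004] t 3.0
```

View pics/s4.png

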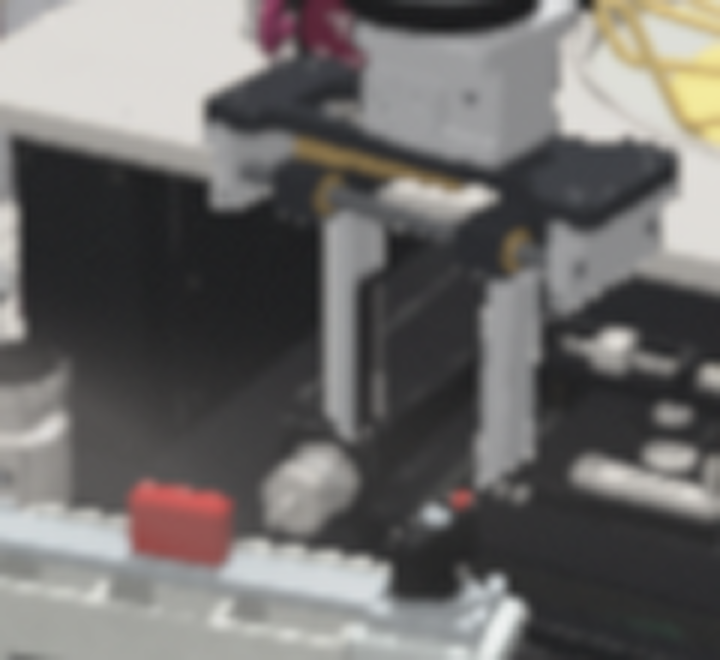

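View pics/t4.png

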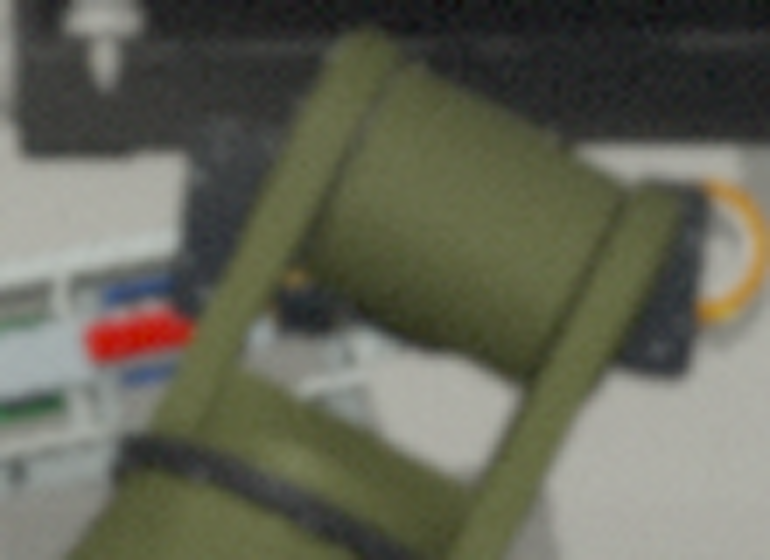

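Request:
servo_tool:
  series:
    - [-0.1,-0.4,0,0,0,0]
    - [-0.1,-0.4,1,0,0,0]
    - [-0.1,-0.4,2.5,0,0,0]
    - [-0.1,-0.4,4,0,0,0]
    - [-0.1,-0.4,5,0,0,0]
    - [-0.1,-0.4,5.8,0,0,0]
    - [-0.1,-0.4,5.8,0,0,0]
    - [-0.1,-0.4,5.8,0,0,0]
    - [-0.1,-0.4,5.8,0,0,0]
    - [-0.1,-0.4,5.8,0,0,0]

```text
clock: 3.93
eef_pos: [465.9, -219.2, 168.2]
eef_rot: [-3.141, 0.001, 3.004]
wrist_force: [-0.2, -0.2, -0.1]
finger_gap: 59.8
```

Request:
servo_tool:
  series:
    - [0,0,0,0,0,0]
    - [0,0,0,0,0,0]
    - [0,0,0,0,0,0]
    - [0,0,0,0,0,0]
    - [0,0,0,0,0,0]
    - [0,0,0,0,0,0]
    - [0,0,0,0,0,0]
    - [0,0,0,0,0,0]
    - [0,0,0,0,0,0]
    - [0,0,0,0,0,0]
  gripper: 0
  grip_force: 12

```text
clock: 4.77
eef_pos: [465.7, -218.8, 167.4]
eef_rot: [3.141, -0.0, 3.004]
wrist_force: [-0.1, 4.7, 1.0]
finger_gap: 24.8
```

```bash
python3 -c "
from h import *
show();
s=camera('scene');t=camera('top');crop(s,'s5.png',270,150,390,260,6)"
```

```text
t 4.77 pos [ 465.7 -218.8  167.4] rot [ 3.141 -0.     3.004] F [-0.1  4.7  1. ] M [ 1.03 -0.14 -0.  ] gap 24.8 q [-0.51  0.26  1.67  0.    1.22 -1.94]
```

View pics/s5.png

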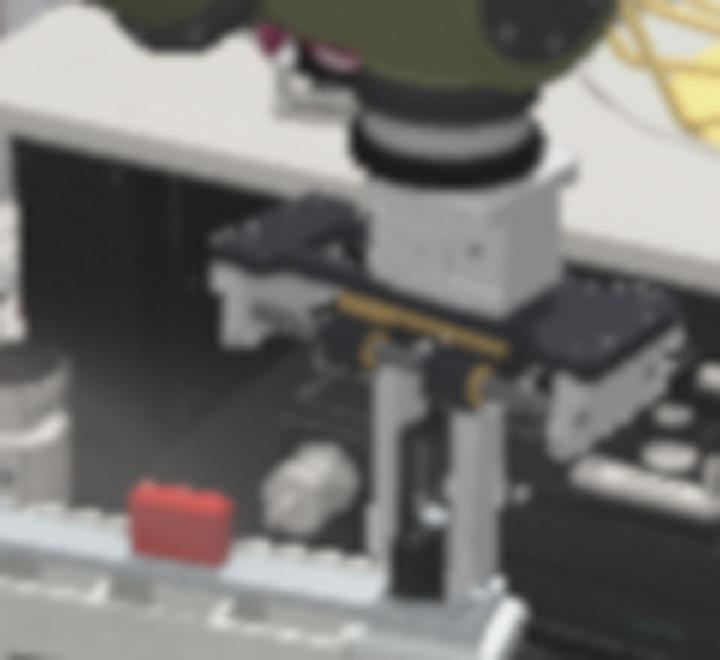

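Request:
servo_tool:
  series:
    - [0,0,0,0,0,0]
    - [0,0,0,0,0,0]
    - [0,0,0,0,0,0]
    - [0,0,0,0,0,0]
    - [0,0,0,0,0,0]
    - [0,0,0,0,0,0]
    - [0,0,0,0,0,0]
    - [0,0,0,0,0,0]
    - [0,0,0,0,0,0]
    - [0,0,0,0,0,0]

```text
clock: 5.7
eef_pos: [465.7, -218.8, 167.4]
eef_rot: [3.141, -0.0, 3.004]
wrist_force: [1.0, 5.6, 2.2]
finger_gap: 24.5
```

```bash
python3 -c "
from h import *
show();"
```

```text
t 5.70 pos [ 465.7 -218.8  167.4] rot [ 3.141 -0.     3.004] F [1.  5.6 2.2] M [ 1.11 -0.12 -0.03] gap 24.5 q [-0.51  0.26  1.67  0.    1.22 -1.94]
```

Request:
servo_tool:
  series:
    - [0,0.1,0,0,0,0]
    - [0,0.2,0,0,0,0]
    - [0,0.2,0,0,0,0]
    - [0,0.2,0,0,0,0]
    - [0,0.2,0,0,0,0]
    - [0,0.2,0,0,0,0]
    - [0,0.2,0,0,0,0]
    - [0,0.2,0,0,0,0]
    - [0,0.2,0,0,0,0]
    - [0,0.2,0,0,0,0]

```text
clock: 6.53
eef_pos: [465.7, -218.4, 167.5]
eef_rot: [-3.139, 0.0, 3.003]
wrist_force: [-1.4, -7.6, -1.1]
finger_gap: 24.4
```

```bash
python3 -c "
from h import *
show();"
```

```text
t 6.53 pos [ 465.7 -218.4  167.5] rot [-3.139  0.     3.003] F [-1.4 -7.6 -1.1] M [-1.39  0.2  -0.02] gap 24.4 q [-0.51  0.26  1.67 -0.    1.22 -1.94]
```

Request:
servo_tool:
  series:
    - [0,-0.1,0,0,0,0]
    - [0,-0.1,0,0,0,0]
    - [0,-0.1,0,0,0,0]
    - [0,-0.1,-0.03,0,0,0.1]
    - [0,-0.1,-0.06,0,0,0.2]
    - [0,-0.1,-0.09,0,0,0.3]
    - [0,-0.1,-0.12,0,0,0.4]
    - [0,-0.1,-0.15,0,0,0.5]
    - [0,-0.1,-0.15,0,0,0.5]
    - [0,-0.1,-0.15,0,0,0.5]
  grip_force: 35

```text
clock: 7.37
eef_pos: [465.8, -218.2, 169.0]
eef_rot: [-3.141, 0.0, 2.507]
wrist_force: [0.1, -3.3, 0.8]
finger_gap: 22.5
```

```bash
python3 -c "
from h import *
show();
s=camera('scene');crop(s,'s6.png',270,150,390,260,6)"
```

```text
t 7.37 pos [ 465.8 -218.2  169. ] rot [-3.141  0.     2.507] F [ 0.1 -3.3  0.8] M [-0.77  0.01 -0.09] gap 22.5 q [-0.51  0.25  1.67 -0.    1.22 -1.44]
```

View pics/s6.png

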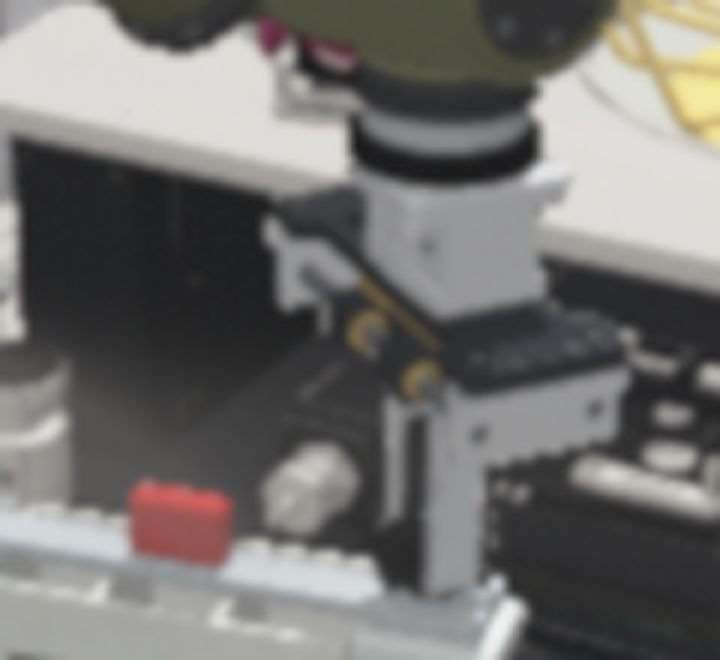

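Request:
servo_tool:
  series:
    - [0,0,-0.03,0,0,0.11]
    - [0,0,-0.06,0,0,0.22]
    - [0,0,-0.09,0,0,0.33]
    - [0,0,-0.12,0,0,0.44]
    - [0,0,-0.15,0,0,0.55]
    - [0,0,-0.18,0,0,0.66]
    - [0,0,-0.21,0,0,0.77]
    - [0,0,-0.24,0,0,0.88]
    - [0,0,-0.27,0,0,0.99]
    - [0,0,-0.3,0,0,1.1]
  grip_force: 45

```text
clock: 8.25
eef_pos: [466.3, -218.0, 172.2]
eef_rot: [3.14, 0.0, 1.402]
wrist_force: [4.2, -1.2, 0.7]
finger_gap: 22.5
```

```bash
python3 -c "
from h import *
show();
s=camera('scene');crop(s,'s7.png',270,150,390,260,6)
t=camera('top');crop(t,'t7.png',290,220,400,300,7)"
```

```text
t 8.25 pos [ 466.3 -218.   172.2] rot [3.14  0.    1.402] F [ 4.2 -1.2  0.7] M [-0.46 -0.7   0.09] gap 22.5 q [-0.51  0.25  1.66  0.    1.23 -0.34]
```

View pics/s7.png

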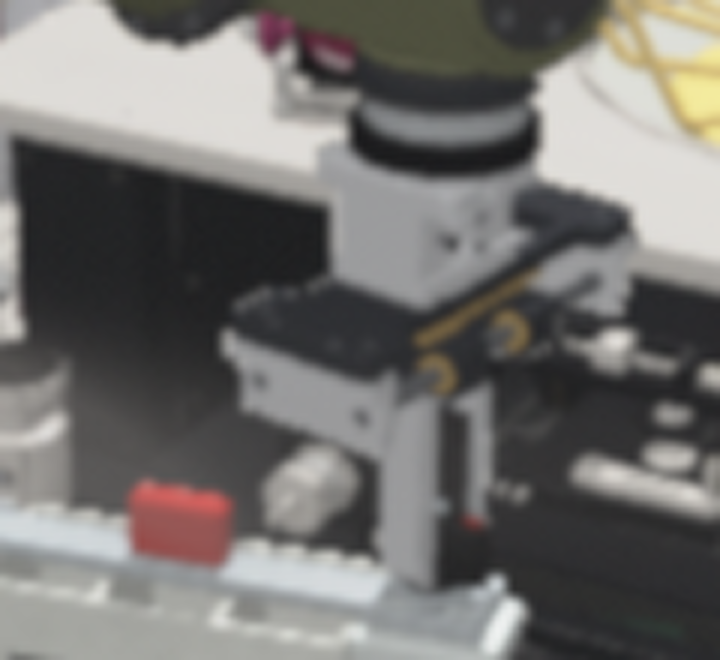

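View pics/t7.png

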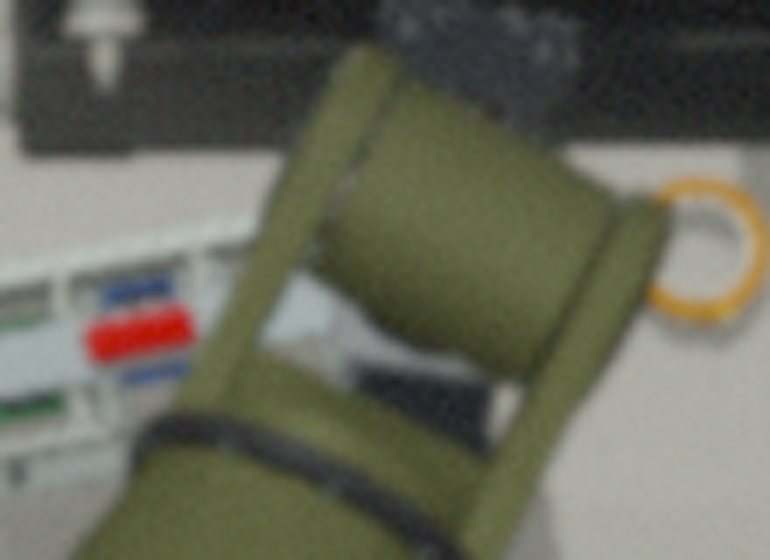

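Request:
servo_tool:
  series:
    - [0,0,-0.03,0,0,0.11]
    - [0,0,-0.06,0,0,0.22]
    - [0,0,-0.09,0,0,0.33]
    - [0,0,-0.12,0,0,0.44]
    - [0,0,-0.15,0,0,0.55]
    - [0,0,-0.18,0,0,0.66]
    - [0,0,-0.21,0,0,0.77]
    - [0,0,-0.24,0,0,0.88]
    - [0,0,-0.27,0,0,0.99]
    - [0,0,-0.3,0,0,1.1]

```text
clock: 9.18
eef_pos: [466.7, -218.5, 175.5]
eef_rot: [3.14, -0.002, 0.305]
wrist_force: [6.8, -4.6, 0.7]
finger_gap: 22.8
```

```bash
python3 -c "
from h import *
show()"
```

```text
t 9.18 pos [ 466.7 -218.5  175.5] rot [ 3.14e+00 -2.00e-03  3.05e-01] F [ 6.8 -4.6  0.7] M [-0.92 -1.26  0.17] gap 22.8 q [-0.51  0.25  1.66  0.    1.23  0.76]
```

Request:
servo_tool:
  series:
    - [0,0,-0.03,0,0,0.1]
    - [0,0,-0.06,0,0,0.2]
    - [0,0,-0.09,0,0,0.3]
    - [0,0,-0.12,0,0,0.4]
    - [0,0,-0.15,0,0,0.5]
    - [0,0,-0.17,0,0,0.58]
    - [0,0,-0.19,0,0,0.64]
    - [0,0,-0.2,0,0,0.68]
    - [0,0,-0.21,0,0,0.7]
    - [0,0,-0.21,0,0,0.7]

```text
clock: 10.02
eef_pos: [466.6, -218.8, 177.4]
eef_rot: [3.141, -0.003, -0.39]
wrist_force: [6.9, -7.3, -0.6]
finger_gap: 22.7
```

```bash
python3 -c "
from h import *
show()
s=camera('scene');crop(s,'s8.png',270,150,390,260,6)"
```

```text
t 10.02 pos [ 466.6 -218.8  177.4] rot [ 3.141e+00 -3.000e-03 -3.900e-01] F [ 6.9 -7.3 -0.6] M [-1.43 -1.28  0.66] gap 22.7 q [-0.51  0.25  1.66 -0.    1.24  1.45]
```

View pics/s8.png

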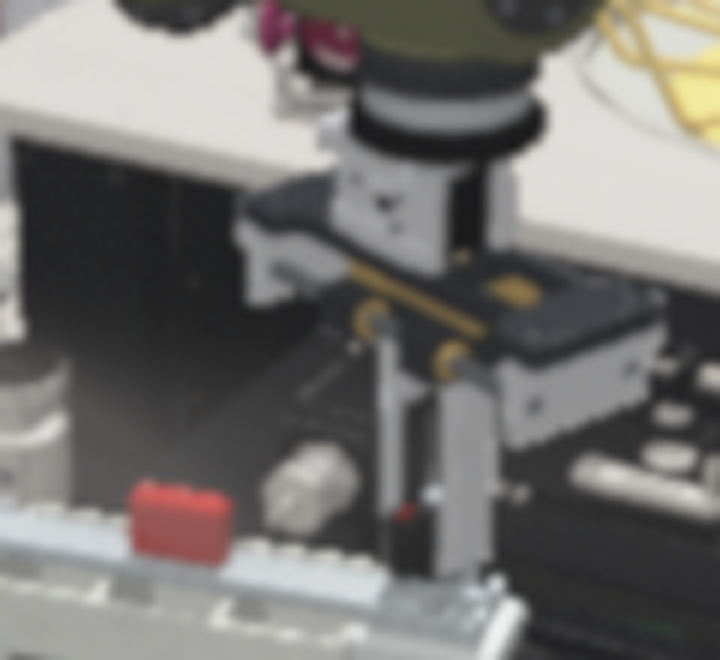

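Request:
servo_tool:
  series:
    - [0,0,0,0,0,0]
    - [0,0,0,0,0,0]
    - [0,0,0,0,0,0]
    - [0,0,0,0,0,0]
    - [0,0,0,0,0,0]
    - [0,0,-1,0,0,0]
    - [0,0,-3,0,0,0]
    - [0,0,-5,0,0,0]
    - [0,0,-7,0,0,0]
    - [0,0,-8,0,0,0]
  gripper: 6
  grip_force: 20

```text
clock: 10.9
eef_pos: [466.2, -218.2, 260.1]
eef_rot: [3.141, -0.003, -0.396]
wrist_force: [0.6, 0.2, -0.5]
finger_gap: 59.9
```

```bash
python3 -c "
from h import *
show();go(400,30,260,1.754)"
```

```text
t 10.90 pos [ 466.2 -218.2  260.1] rot [ 3.141e+00 -3.000e-03 -3.960e-01] F [ 0.6  0.2 -0.5] M [ 0.01  0.12 -0.02] gap 59.9 q [-0.51  0.18  1.54  0.    1.42  1.46]
row [-15.68, -20.35, -0.04, 0.004, -0.001, -2.15] t 10.9
```

Request:
servo_tool:
  series:
    - [-1.6,-2,0,0,0,-0.12]
    - [-3.2,-4,0,0,0,-0.24]
    - [-4.8,-6,0,0,0,-0.36]
    - [-6.4,-8,0,0,0,-0.48]
    - [-8,-10,0,0,0,-0.6]
    - [-9.6,-12.2,0,0,0,-0.72]
    - [-11.2,-14.2,0,0,0,-0.84]
    - [-12.8,-16.2,0,0,0,-0.96]
    - [-14.4,-18.2,0,0,0,-1.08]
    - [-15.7,-20.3,0,0,0,-1.2]

```text
clock: 11.73
eef_pos: [398.5, 30.9, 257.3]
eef_rot: [3.141, -0.0, 0.81]
wrist_force: [0.9, 0.4, 0.4]
finger_gap: 59.9
```

```bash
python3 -c "
from h import *
show()
s=camera('scene');crop(s,'s9.png',255,190,365,280,7)
t=camera('top');crop(t,'t9.png',265,240,370,295,7)"
```

```text
t 11.73 pos [398.5  30.9 257.3] rot [ 3.141 -0.     0.81 ] F [0.9 0.4 0.4] M [-0.07  0.09  0.  ] gap 59.9 q [-0.01 -0.09  1.83  0.    1.4   0.75]
```

View pics/s9.png

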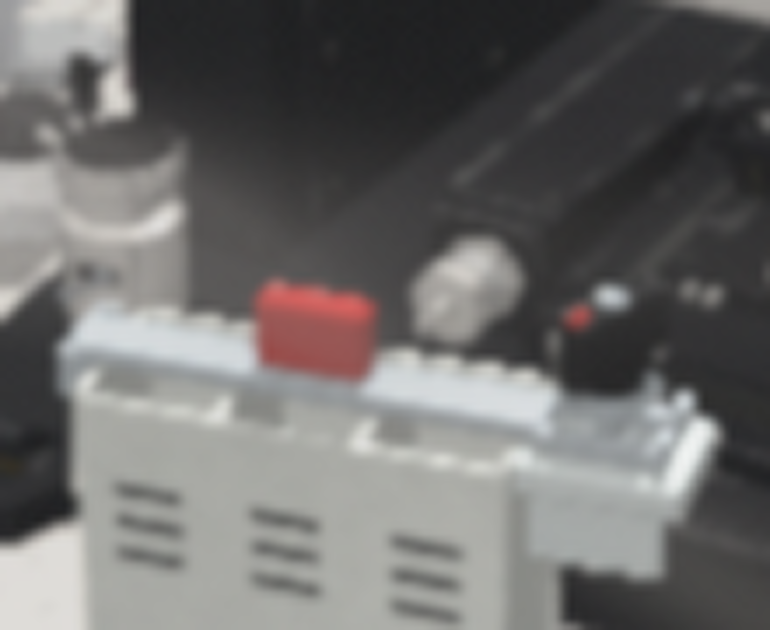

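View pics/t9.png

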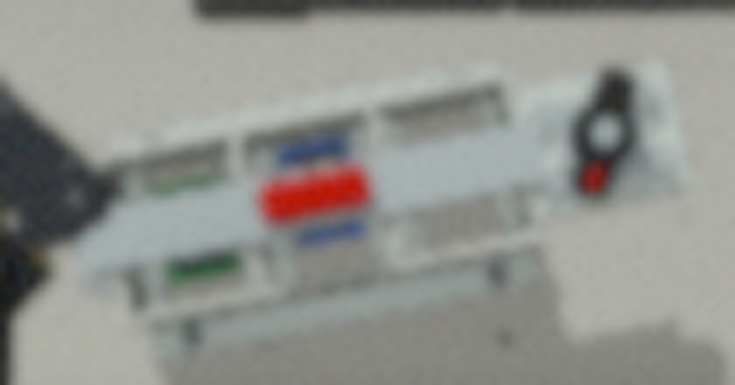

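```bash
python3 -c "
from h import *
t=camera('top')
b=blob(t,(0,120,70),(8,255,255),(345,258,356,270))[0];print(b)
hsv=cv2.cvtColor(t['pixels'],cv2.COLOR_RGB2HSV);m=cv2.inRange(hsv,(0,0,0),(180,255,75));k=np.zeros_like(m);k[246:272,340:362]=255;m&=k
print(cv2.minAreaRect(cv2.findNonZero(m)))
go(465.9,-218.5,245,-0.19)"
```

```text
[(10, [348, 263, 4, 4], [349.3, 264.9])]
((351.0, 257.0), (12.0, 6.0), 90.0)
row [-13.37, 22.08, 1.23, 0.0, -0.0, 0.996] t 11.9
```

Request:
servo_tool:
  series:
    - [-1.5,2.5,0,0,0,0.12]
    - [-3,5,0,0,0,0.24]
    - [-4.5,7.5,0,0,0,0.36]
    - [-6,10,0,0,0,0.48]
    - [-7.5,12.5,0,0,0,0.6]
    - [-9,15,0,0,0,0.72]
    - [-10.5,17.5,0,0,0,0.84]
    - [-12,20,0.5,0,0,0.94]
    - [-13.4,22.1,1.2,0,0,0.996]
    - [-13.4,22.1,1.2,0,0,0.996]

```text
clock: 12.72
eef_pos: [464.9, -224.2, 243.2]
eef_rot: [-3.141, 0.003, -0.201]
wrist_force: [-0.7, 0.2, -0.3]
finger_gap: 60.1
```

```bash
python3 -c "
from h import *
show();go(465.9,-218.5,178,-0.19)"
```

```text
t 12.72 pos [ 464.9 -224.2  243.2] rot [-3.141e+00  3.000e-03 -2.010e-01] F [-0.7  0.2 -0.3] M [-0.    0.22  0.03] gap 60.1 q [-0.52  0.2   1.56 -0.    1.39  1.25]
row [-0.0, -0.57, 6.52, -0.0, 0.003, -0.011] t 12.7
```

Request:
servo_tool:
  series:
    - [0,0,0,0,0,0]
    - [0,0,0,0,0,0]
    - [0,0,1,0,0,0]
    - [0,0,2,0,0,0]
    - [0,0,3,0,0,0]
    - [0,0,3,0,0,0]
    - [0,0,3,0,0,0]
    - [0,0,3,0,0,0]
    - [0,0,3,0,0,0]
    - [0,0,3,0,0,0]

```text
clock: 13.55
eef_pos: [465.6, -220.1, 215.5]
eef_rot: [3.141, -0.001, -0.192]
wrist_force: [0.2, -0.1, -0.1]
finger_gap: 60.1
```

```bash
python3 -c "
from h import *
show();go(465.9,-218.5,178,-0.19)"
```

```text
t 13.55 pos [ 465.6 -220.1  215.5] rot [ 3.141e+00 -1.000e-03 -1.920e-01] F [ 0.2 -0.1 -0.1] M [0.01 0.17 0.02] gap 60.1 q [-0.51  0.21  1.61  0.    1.32  1.25]
row [-0.0, -0.16, 3.75, 0.0, -0.001, -0.002] t 13.6
```

Request:
servo_tool:
  series:
    - [0,-0.16,1,0,0,0]
    - [0,-0.16,2,0,0,0]
    - [0,-0.16,3,0,0,0]
    - [0,-0.16,3.75,0,0,0]
    - [0,-0.16,3.75,0,0,0]
    - [0,-0.16,3.75,0,0,0]
    - [0,-0.16,3.75,0,0,0]
    - [0,-0.16,3.75,0,0,0]
    - [0,-0.16,3.75,0,0,0]
    - [0,-0.16,3.75,0,0,0]

```text
clock: 14.38
eef_pos: [465.8, -218.5, 177.9]
eef_rot: [3.141, -0.001, -0.192]
wrist_force: [-0.1, 0.2, 0.1]
finger_gap: 60.1
```

Request:
servo_tool:
  series:
    - [0,0,0,0,0,0]
    - [0,0,0,0,0,0]
    - [0,0,0,0,0,0]
    - [0,0,0,0,0,0]
    - [0,0,0,0,0,0]
    - [0,0,0,0,0,0]
    - [0,0,0,0,0,0]
    - [0,0,0,0,0,0]
    - [0,0,0,0,0,0]
    - [0,0,0,0,0,0]
  gripper: 0
  grip_force: 45

```text
clock: 15.22
eef_pos: [465.7, -218.6, 177.6]
eef_rot: [3.141, -0.0, -0.192]
wrist_force: [0.1, -1.4, -1.3]
finger_gap: 22.3
```

Request:
servo_tool:
  series:
    - [0,0,-0.02,0,0,0.08]
    - [0,0,-0.04,0,0,0.16]
    - [0,0,-0.07,0,0,0.24]
    - [0,0,-0.1,0,0,0.32]
    - [0,0,-0.12,0,0,0.4]
    - [0,0,-0.12,0,0,0.4]
    - [0,0,-0.12,0,0,0.4]
    - [0,0,-0.12,0,0,0.4]
    - [0,0,-0.12,0,0,0.4]
    - [0,0,-0.12,0,0,0.4]

```text
clock: 16.05
eef_pos: [465.8, -218.5, 179.1]
eef_rot: [3.141, -0.001, -0.588]
wrist_force: [-2.1, -0.9, 4.9]
finger_gap: 18.6
```

```bash
python3 -c "
from h import *
show()"
```

```text
t 16.05 pos [ 465.8 -218.5  179.1] rot [ 3.141e+00 -1.000e-03 -5.880e-01] F [-2.1 -0.9  4.9] M [-0.14  0.68  1.36] gap 18.6 q [-0.51  0.24  1.65 -0.    1.24  1.65]
```

Request:
servo_tool:
  series:
    - [0,0,0,0,0,-0.05]
    - [0,0,0,0,0,-0.05]
    - [0,0,0,0,0,-0.05]
    - [0,0,0,0,0,-0.05]
    - [0,0,0,0,0,-0.05]
    - [0,0,-1,0,0,-0.05]
    - [0,0,-3,0,0,-0.05]
    - [0,0,-5,0,0,-0.1]
    - [0,0,-6,0,0,-0.2]
    - [0,0,-6.5,0,0,-0.32]
  gripper: 6
  grip_force: 25

```text
clock: 16.88
eef_pos: [466.2, -218.7, 246.3]
eef_rot: [3.141, -0.003, -0.268]
wrist_force: [0.4, -0.3, -0.1]
finger_gap: 59.7
```

```bash
python3 -c "
from h import *
show();go(445,-109,240,1.754)"
```

```text
t 16.88 pos [ 466.2 -218.7  246.3] rot [ 3.141e+00 -3.000e-03 -2.680e-01] F [ 0.4 -0.3 -0.1] M [0.   0.18 0.01] gap 59.7 q [-0.51  0.19  1.56  0.    1.39  1.33]
row [-4.95, -10.01, 0.61, 0.003, -0.001, -2.022] t 16.9
```

Request:
servo_tool:
  series:
    - [-0.5,-1,0,0,0,-0.12]
    - [-1,-2,0,0,0,-0.24]
    - [-1.5,-3,0,0,0,-0.36]
    - [-2,-4,0,0,0,-0.48]
    - [-2.5,-5,0,0,0,-0.6]
    - [-3,-6,0,0,0,-0.72]
    - [-3.5,-7,0,0,0,-0.84]
    - [-4,-8,0,0,0,-0.96]
    - [-4.5,-9,0,0,0,-1.08]
    - [-5,-10,0,0,0,-1.2]

```text
clock: 17.72
eef_pos: [444.3, -108.2, 244.5]
eef_rot: [3.141, -0.0, 0.934]
wrist_force: [0.1, -0.2, -0.1]
finger_gap: 60.2
```

```bash
python3 -c "
from h import *
show();go(445,-109,230,1.754)
t=camera('top');crop(t,'t10.png',265,240,370,295,7)"
```

```text
t 17.72 pos [ 444.3 -108.2  244.5] rot [ 3.141 -0.     0.934] F [ 0.1 -0.2 -0.1] M [-0.08  0.16  0.  ] gap 60.2 q [-0.32  0.06  1.71  0.    1.37  0.32]
row [-0.03, 0.1, 1.45, 0.001, -0.0, -0.82] t 17.7
```

View pics/t10.png

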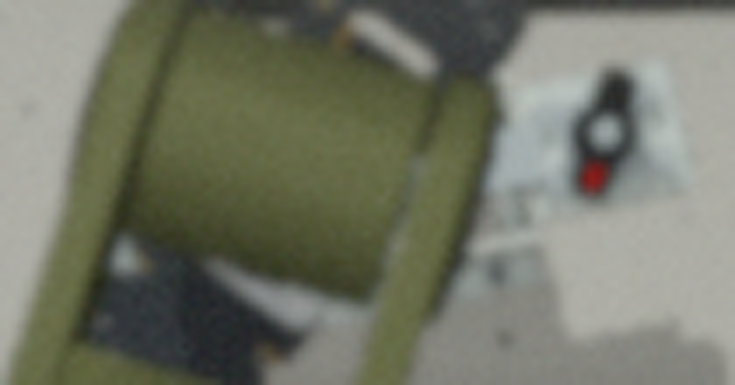

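Request:
servo_tool:
  series:
    - [0,0.1,0,0,0,-0.12]
    - [0,0.1,0,0,0,-0.24]
    - [0,0.1,0,0,0,-0.36]
    - [0,0.1,0,0,0,-0.48]
    - [0,0.1,0,0,0,-0.6]
    - [0,0.1,0,0,0,-0.72]
    - [0,0.1,0,0,0,-0.82]
    - [0,0.1,1,0,0,-0.82]
    - [0,0.1,2,0,0,-0.82]
    - [0,0.1,2,0,0,-0.82]

```text
clock: 18.6
eef_pos: [444.5, -109.2, 221.5]
eef_rot: [-3.139, -0.001, 1.743]
wrist_force: [-0.5, -0.8, -0.6]
finger_gap: 60.2
```

```bash
python3 -c "
from h import *
show();go(445,-109,162,1.754)"
```

```text
t 18.60 pos [ 444.5 -109.2  221.5] rot [-3.139e+00 -1.000e-03  1.743e+00] F [-0.5 -0.8 -0.6] M [-0.08  0.07 -0.02] gap 60.2 q [-0.32  0.08  1.74 -0.    1.32 -0.49]
row [0.0, 0.07, 5.95, -0.003, -0.002, -0.011] t 18.6
```

Request:
servo_tool:
  series:
    - [0,0.05,1.5,0,0,-0.01]
    - [0,0.05,3,0,0,-0.01]
    - [0,0.05,4.5,0,0,-0.01]
    - [0,0.05,5.5,0,0,-0.01]
    - [0,0.05,5.9,0,0,-0.01]
    - [0,0.05,5.9,0,0,-0.01]
    - [0,0.05,5.9,0,0,-0.01]
    - [0,0.05,5.9,0,0,-0.01]
    - [0,0.05,5.9,0,0,-0.01]
    - [0,0.05,5.9,0,0,-0.01]

```text
clock: 19.43
eef_pos: [446.0, -109.3, 165.3]
eef_rot: [3.141, 0.0, 1.758]
wrist_force: [0.4, -0.2, 0.1]
finger_gap: 59.9
```

Request:
servo_tool:
  series:
    - [0,0,0,0,0,0]
    - [0,0,0,0,0,0]
    - [0,0,0,0,0,0]
    - [0,0,0,0,0,0]
    - [0,0,0,0,0,0]
    - [0,0,0,0,0,0]
    - [0,0,0,0,0,0]
    - [0,0,0,0,0,0]
    - [0,0,0,0,0,0]
    - [0,0,0,0,0,0]
  gripper: 0
  grip_force: 25

```text
clock: 20.27
eef_pos: [445.7, -109.2, 164.7]
eef_rot: [-3.142, -0.0, 1.758]
wrist_force: [-0.5, 0.7, 0.1]
finger_gap: 16.1
```

```bash
python3 -c "
from h import *
show()"
```

```text
t 20.27 pos [ 445.7 -109.2  164.7] rot [-3.142 -0.     1.758] F [-0.5  0.7  0.1] M [-0.09  0.06 -0.02] gap 16.1 q [-0.32  0.14  1.82  0.    1.19 -0.51]
```

Request:
servo_tool:
  series:
    - [0,0,-0.1,0,0,0]
    - [0,0,-0.2,0,0,0]
    - [0,0,-0.2,0,0,0]
    - [0,0,-0.2,0,0,0]
    - [0.2,0,-0.2,0,0,0]
    - [0.5,0,-0.2,0,0,0]
    - [0.8,0,-0.2,0,0,0]
    - [1,0,-0.2,0,0,0]
    - [1,0,-0.2,0,0,0]
    - [1,0,-0.2,0,0,0]

```text
clock: 21.1
eef_pos: [443.9, -99.2, 166.8]
eef_rot: [3.142, 0.0, 1.758]
wrist_force: [-0.4, 0.0, -0.7]
finger_gap: 15.6
```

```bash
python3 -c "
from h import *
show()"
```

```text
t 21.10 pos [443.9 -99.2 166.8] rot [3.142 0.    1.758] F [-0.4  0.  -0.7] M [-0.08  0.03  0.02] gap 15.6 q [-0.3   0.13  1.83 -0.    1.19 -0.49]
```

Request:
servo_tool:
  series:
    - [0.5,0,0,0,0,0]
    - [1.2,0,0,0,0,0]
    - [2,0,0,0,0,0]
    - [2.8,0,0,0,0,0]
    - [3.6,0,0,0,0,0]
    - [4.4,0,0,0,0,0]
    - [5,0,0,0,0,0]
    - [5,0,-0.5,0,0,0]
    - [5,0,-2,0,0,0]
    - [5,0,-3,0,0,0]

```text
clock: 21.93
eef_pos: [434.8, -50.2, 198.0]
eef_rot: [3.141, 0.0, 1.758]
wrist_force: [0.6, -0.3, -1.0]
finger_gap: 15.6
```

```bash
python3 -c "
from h import *
show()
s=camera('scene');crop(s,'s11.png',230,150,380,270,5)
"
```

```text
t 21.93 pos [434.8 -50.2 198. ] rot [3.141 0.    1.758] F [ 0.6 -0.3 -1. ] M [-0.03  0.   -0.  ] gap 15.6 q [-0.2   0.05  1.83 -0.    1.26 -0.39]
```

View pics/s11.png

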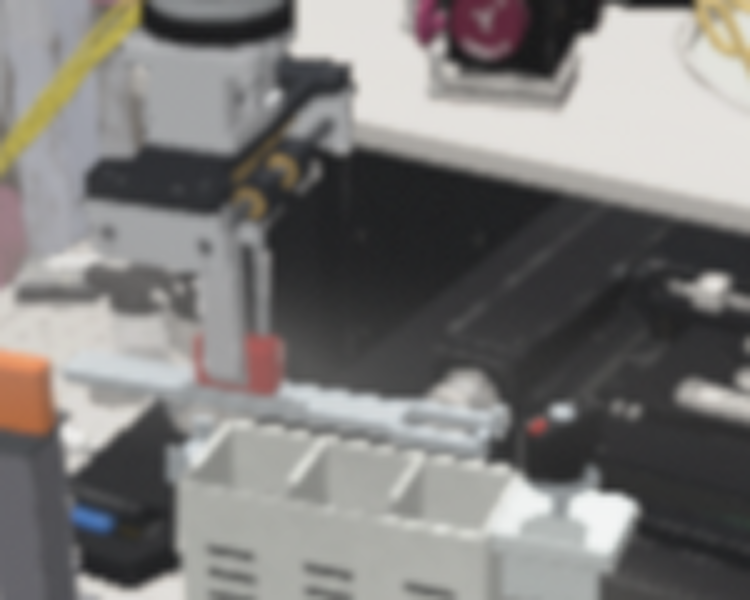

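```bash
python3 -c "
from h import *
t=camera('top');s=camera('scene');crop(t,'t12.png',330,220,570,310,3);crop(s,'s12.png',360,280,560,400,4)
print(onz(t,389.5,257,8),onz(t,487,264,54), onz(t,479,297,0),onz(t,400,302,0))
go(434,-50,290,1.571)"
```

```text
[ 478.82659948 -339.84977078    8.        ] [ 452.1567845  -611.98052731   54.        ] [ 358.00094945 -599.53916662    0.        ] [ 346.70593423 -368.17774393    0.        ]
row [0.05, -0.07, -9.26, 0.002, 0.001, 0.187] t 22.1
```

View pics/t12.png

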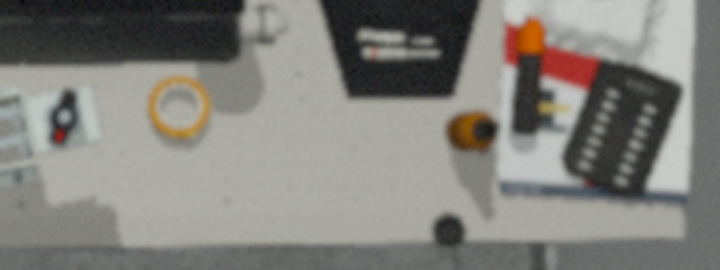

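View pics/s12.png

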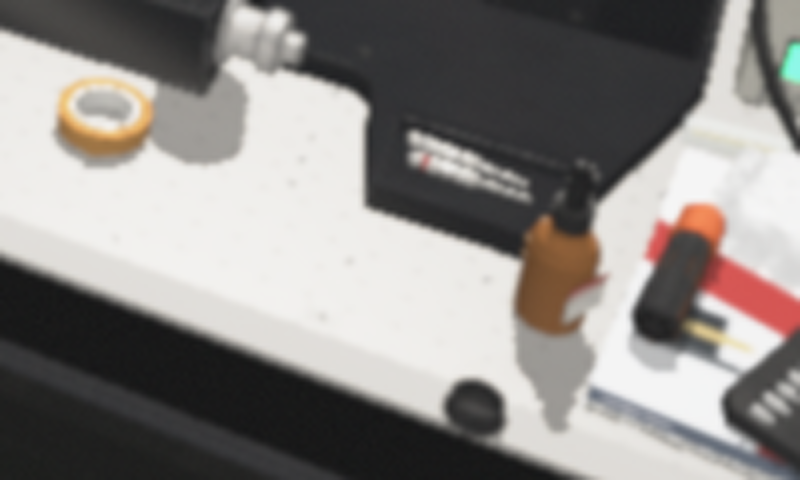

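Request:
servo_tool:
  series:
    - [0,0,-3,0,0,0]
    - [0,0,-6,0,0,0]
    - [-1,-0.3,-9,0,0,0]
    - [-4,-1.2,-9,0,0,0.03]
    - [-7.5,-2.3,-9,0,0,0.06]
    - [-11,-3.3,-9,0,0,0.09]
    - [-14.5,-4.3,-9,0,0,0.12]
    - [-18,-5.4,-9,0,0,0.15]
    - [-21.5,-6.5,-9,0,0,0.187]
    - [-25,-7.5,-9,0,0,0.187]

```text
clock: 22.92
eef_pos: [406.5, -311.8, 286.0]
eef_rot: [-3.141, -0.001, 1.568]
wrist_force: [1.6, -0.2, -1.5]
finger_gap: 15.9
```

```bash
python3 -c "
from h import *
show();go(397,-405,290,1.571)
"
```

```text
t 22.92 pos [ 406.5 -311.8  286. ] rot [-3.141e+00 -1.000e-03  1.568e+00] F [ 1.6 -0.2 -1.5] M [-0.06  0.01  0.08] gap 15.9 q [-0.73  0.16  1.5   0.    1.48 -0.72]
row [-9.33, -0.93, -0.41, -0.001, -0.001, -0.003] t 22.9
```

Request:
servo_tool:
  series:
    - [-3,-0.3,0,0,0,0]
    - [-6,-0.6,0,0,0,0]
    - [-9.3,-0.9,0,0,0,0]
    - [-9.3,-0.9,3,0,0,0]
    - [-9.3,-0.9,6,0,0,0]
    - [-9.3,-0.9,9,0,0,0]
    - [-9.3,-0.9,12,0,0,0]
    - [-9.3,-0.9,15,0,0,0]
    - [-9.3,-0.9,18,0,0,0]
    - [-9.3,-0.9,21,0,0,0]

```text
clock: 23.75
eef_pos: [397.9, -402.6, 74.6]
eef_rot: [-3.141, -0.001, 1.571]
wrist_force: [-0.1, -0.9, -1.1]
finger_gap: 15.8
```

Request:
servo_tool:
  series:
    - [0,0,0.5,0,0,0]
    - [0,0,1,0,0,0]
    - [0,0,1.5,0,0,0]
    - [0,0,2,0,0,0]
    - [0,0,2.5,0,0,0]
    - [0,0,2.5,0,0,0]
    - [0,0,2.5,0,0,0]
    - [0,0,2.5,0,0,0]
    - [0,0,2.5,0,0,0]
    - [0,0,2.5,0,0,0]

```text
clock: 24.58
eef_pos: [398.5, -403.0, 52.1]
eef_rot: [3.141, 0.0, 1.571]
wrist_force: [0.7, 0.9, -1.7]
finger_gap: 16.0
```

```bash
python3 -c "
from h import *
show();go(397,-405,17,1.571)
s=camera('scene');crop(s,'s13.png',300,180,540,360,3)
"
```

```text
t 24.58 pos [ 398.5 -403.    52.1] rot [3.141 0.    1.571] F [ 0.7  0.9 -1.7] M [-0.04  0.04 -0.02] gap 16.0 q [-0.86  0.51  1.62  0.    1.02 -0.86]
row [-0.2, -0.15, 3.51, 0.0, 0.0, -0.0] t 24.6
```

View pics/s13.png

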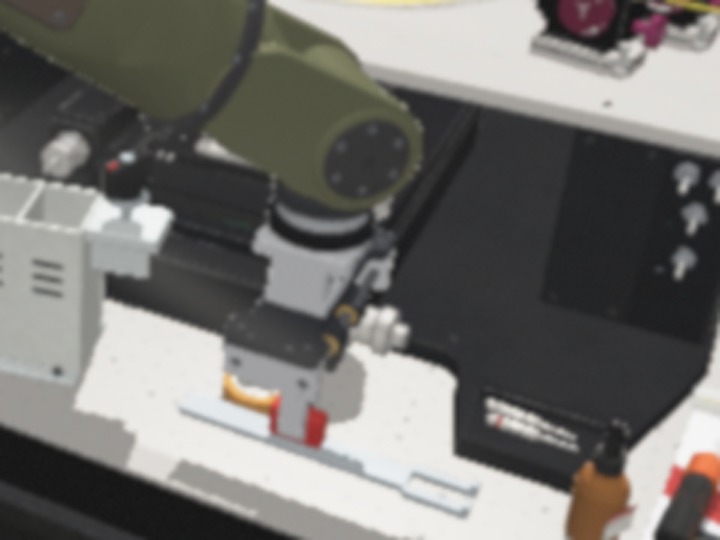

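Request:
servo_tool:
  series:
    - [-0.1,-0.1,0.6,0,0,0]
    - [-0.1,-0.1,1.2,0,0,0]
    - [-0.1,-0.1,1.8,0,0,0]
    - [-0.1,-0.1,2.4,0,0,0]
    - [-0.1,-0.1,2.9,0,0,0]
    - [-0.1,-0.1,3.3,0,0,0]
    - [-0.1,-0.1,3.6,0,0,0]
    - [-0.1,-0.1,3.7,0,0,0]
    - [-0.1,-0.1,3.7,0,0,0]
    - [-0.1,-0.1,3.7,0,0,0]

```text
clock: 25.47
eef_pos: [397.5, -403.9, 14.8]
eef_rot: [3.141, 0.0, 1.571]
wrist_force: [0.6, -0.6, -0.9]
finger_gap: 15.8
```

```bash
python3 -c "
from h import *
show()"
```

```text
t 25.47 pos [ 397.5 -403.9   14.8] rot [3.141 0.    1.571] F [ 0.6 -0.6 -0.9] M [-0.03  0.09  0.06] gap 15.8 q [-0.86  0.56  1.63  0.    0.95 -0.86]
```

Nearly touching; a touch more, then release and lift away.

Request:
servo_tool:
  series:
    - [0,0,0.1,0,0,0]
    - [0,0,0.1,0,0,0]
    - [0,0,0.1,0,0,0]
    - [0,0,0.1,0,0,0]
    - [0,0,0.1,0,0,0]
    - [0,0,0.1,0,0,0]
    - [0,0,0.1,0,0,0]
    - [0,0,0.1,0,0,0]
    - [0,0,0.1,0,0,0]
    - [0,0,0.1,0,0,0]

```text
clock: 26.3
eef_pos: [397.5, -403.9, 14.7]
eef_rot: [3.141, 0.0, 1.571]
wrist_force: [-3.8, 5.7, 11.5]
finger_gap: 15.6
```

Request:
servo_tool:
  series:
    - [0,0,0,0,0,0]
    - [0,0,0,0,0,0]
    - [0,0,0,0,0,0]
    - [0,0,0,0,0,0]
    - [0,0,-0.5,0,0,0]
    - [0,0,-2,0,0,0]
    - [0,0,-4,0,0,0]
    - [0,0,-7,0,0,0]
    - [0,0,-10,0,0,0]
    - [0,0,-13,0,0,0]
  gripper: 5

```text
clock: 27.13
eef_pos: [397.2, -403.7, 145.5]
eef_rot: [-3.142, -0.0, 1.571]
wrist_force: [-0.3, -0.1, 0.5]
finger_gap: 49.9
```

```bash
python3 -c "
from h import *
show();go(400,-150,290,1.754);go(430,93,290,1.754)"
```

```text
t 27.13 pos [ 397.2 -403.7  145.5] rot [-3.142 -0.     1.571] F [-0.3 -0.1  0.5] M [-0.08  0.08  0.02] gap 49.9 q [-0.86  0.39  1.54  0.    1.21 -0.86]
row [25.37, 0.28, -14.45, -0.0, -0.0, -0.183] t 27.1
row [49.67, 3.28, -14.45, -0.0, -0.0, -0.183] t 27.1
```

Request:
servo_tool:
  series:
    - [2,0,-4,0,0,0]
    - [5,0,-7,0,0,0]
    - [8.5,0,-9.5,0,0,0]
    - [12,0.5,-11,0,0,0]
    - [16,0.5,-12.5,0,0,0]
    - [20,0.5,-14,0,0,0]
    - [24,0.5,-14.4,0,0,0]
    - [28,0.5,-14.4,0,0,0]
    - [31,0,-14.4,0,0,0]
    - [33,0,-14.4,0,0,0]

```text
clock: 27.97
eef_pos: [396.6, -71.3, 288.5]
eef_rot: [3.14, 0.0, 1.572]
wrist_force: [0.3, -0.7, 0.1]
finger_gap: 50.1
```

```bash
python3 -c "
from h import *
show()
t=camera('top');s=camera('scene');
cv2.imwrite('pics/t14.png',t['pixels'][:,:,::-1])
crop(s,'s14.png',255,190,555,370,2)
im=t['pixels'].astype(float);w=np.clip(im[:,:,0]-im[:,:,2]-60,0,None);k=np.zeros_like(w);k[262:288,218:256]=1;w*=k
M=cv2.moments(w.astype(np.float32));print(M['m10']/M['m00'],M['m01']/M['m00'],0.5*np.arctan2(2*M['mu11'],M['mu20']-M['mu02']))
w=np.clip(im[:,:,0]-im[:,:,1]-60,0,None);k=np.zeros_like(w);k[280:310,390:480]=1;w*=k
M=cv2.moments(w.astype(np.float32));u=(M['m10']/M['m00'],M['m01']/M['m00']);print(u,0.5*np.arctan2(2*M['mu11'],M['mu20']-M['mu02']),onz(t,*u,37))
"
```

```text
t 27.97 pos [396.6 -71.3 288.5] rot [3.14  0.    1.572] F [ 0.3 -0.7  0.1] M [-0.1   0.02  0.03] gap 50.1 q [-0.27 -0.1   1.76  0.    1.47 -0.27]
234.0220114531138 274.30207587687903 -0.19104275885420005
(412.85433266932273, 284.42604581673305) -0.004989891653618341 [ 397.26513202 -401.79213067   37.        ]
```

View pics/t14.png

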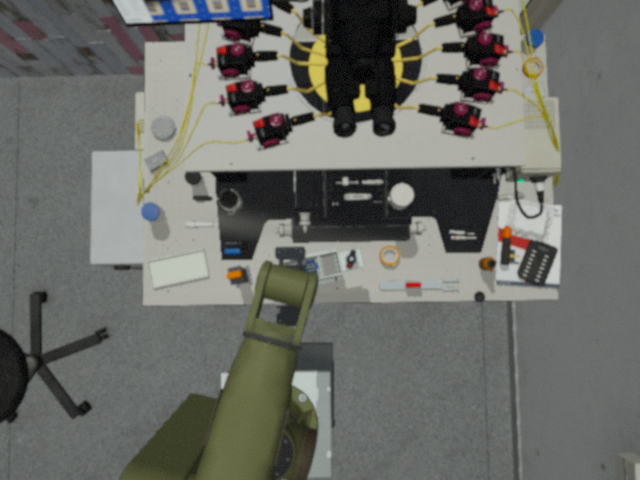

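View pics/s14.png

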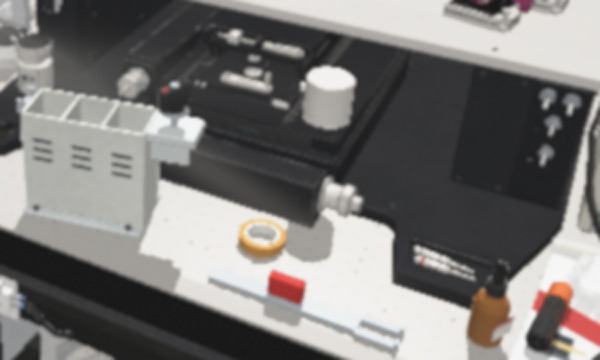

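```bash
python3 -c "
from h import *
go(430.3,93,230,1.757)"
```

```text
row [16.45, 3.36, 5.85, 0.001, 0.0, -0.183] t 28.1
```

Request:
servo_tool:
  series:
    - [3,0.6,0,0,0,-0.03]
    - [6.5,1.3,0,0,0,-0.08]
    - [10,2,0,0,0,-0.14]
    - [13.5,2.7,1,0,0,-0.183]
    - [16,3.3,3,0,0,-0.183]
    - [16.4,3.4,5,0,0,-0.183]
    - [16.4,3.4,5.8,0,0,-0.183]
    - [16.4,3.4,5.8,0,0,-0.183]
    - [16.4,3.4,5.8,0,0,-0.183]
    - [16.4,3.4,5.8,0,0,-0.183]

```text
clock: 28.9
eef_pos: [431.9, 89.3, 231.0]
eef_rot: [3.14, 0.0, 1.752]
wrist_force: [0.1, -0.6, -0.5]
finger_gap: 50.3
```

```bash
python3 -c "
from h import *
show();go(430.3,93,134,1.757)
s=camera('scene');crop(s,'s15.png',200,180,300,280,6)"
```

```text
t 28.90 pos [431.9  89.3 231. ] rot [3.14  0.    1.752] F [ 0.1 -0.6 -0.5] M [-0.07  0.03  0.  ] gap 50.3 q [ 0.12  0.03  1.77 -0.    1.34 -0.06]
row [0.4, -0.1, 9.7, 0.002, 0.0, -0.005] t 28.9
```

View pics/s15.png

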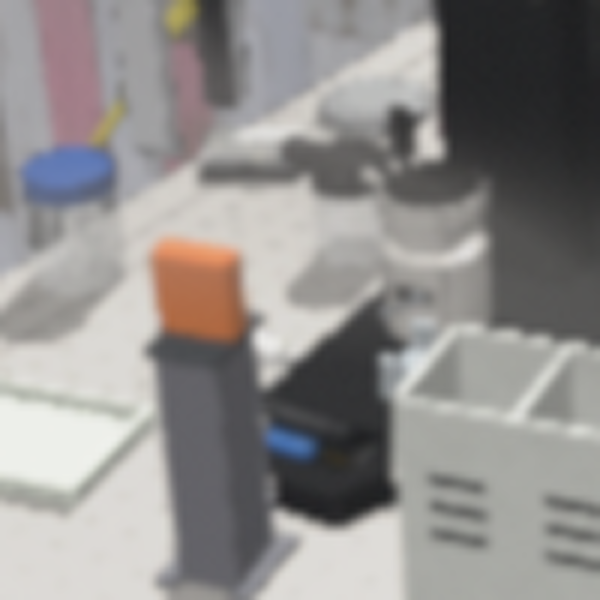

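Request:
servo_tool:
  series:
    - [0.4,-0.1,0,0,0,0]
    - [0.4,-0.1,2,0,0,-0.005]
    - [0.4,-0.1,4,0,0,-0.005]
    - [0.4,-0.1,6,0,0,-0.005]
    - [0.4,-0.1,8,0,0,-0.005]
    - [0.4,-0.1,9,0,0,-0.005]
    - [0.4,-0.1,9.6,0,0,-0.005]
    - [0.4,-0.1,9.6,0,0,-0.005]
    - [0.4,-0.1,9.6,0,0,-0.005]
    - [0.4,-0.1,9.6,0,0,-0.005]

```text
clock: 29.78
eef_pos: [430.2, 94.0, 134.8]
eef_rot: [3.14, 0.0, 1.759]
wrist_force: [0.2, -0.2, 0.5]
finger_gap: 50.3
```

```bash
python3 -c "
from h import *
show();go(430.3,93,134,1.757)"
```

```text
t 29.78 pos [430.2  94.  134.8] rot [3.14  0.    1.759] F [ 0.2 -0.2  0.5] M [-0.07  0.03  0.02] gap 50.3 q [ 0.13  0.13  1.9   0.    1.11 -0.06]
row [-0.1, -0.01, 0.08, 0.002, 0.0, 0.002] t 29.8
```

Request:
servo_tool:
  series:
    - [-0.1,0,0,0,0,0]
    - [-0.1,0,0,0,0,0]
    - [-0.1,0,0,0,0,0]
    - [-0.1,0,0,0,0,0]
    - [-0.1,0,0,0,0,0]
    - [-0.1,0,0,0,0,0]
    - [-0.1,0,0,0,0,0]
    - [-0.1,0,0,0,0,0]
    - [-0.1,0,0,0,0,0]
    - [-0.1,0,0,0,0,0]
  gripper: 0
  grip_force: 40

```text
clock: 30.62
eef_pos: [429.9, 93.0, 133.8]
eef_rot: [3.141, 0.0, 1.759]
wrist_force: [0.4, -0.4, 2.1]
finger_gap: 17.8
```

```bash
python3 -c "
from h import *
show()
s=camera('scene');crop(s,'s16.png',200,140,300,280,5)"
```

```text
t 30.62 pos [429.9  93.  133.8] rot [3.141 0.    1.759] F [ 0.4 -0.4  2.1] M [-0.1   0.04 -0.04] gap 17.8 q [ 0.13  0.13  1.9  -0.    1.11 -0.06]
```

View pics/s16.png

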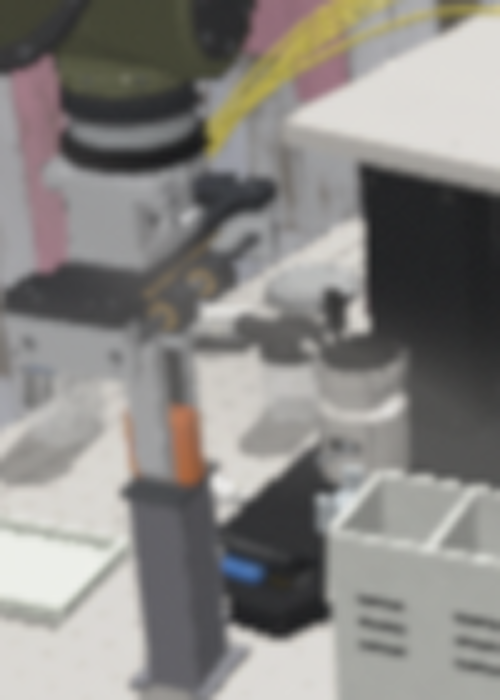

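Request:
servo_tool:
  series:
    - [0,0,-1,0,0,0]
    - [0,0,-3,0,0,0]
    - [0,0,-5,0,0,0]
    - [0,0,-7,0,0,0]
    - [0,0,-9,0,0,0]
    - [0,0,-11,0,0,0]
    - [0,0,-13,0,0,0]
    - [0,0,-15,0,0,0]
    - [0,0,-16.5,0,0,0]
    - [0,0,-17.5,0,0,0]

```text
clock: 31.5
eef_pos: [429.8, 92.9, 310.7]
eef_rot: [3.14, 0.0, 1.759]
wrist_force: [0.2, -0.2, -2.3]
finger_gap: 17.8
```

```bash
python3 -c "
from h import *
show()
s=camera('scene');crop(s,'s17.png',200,140,320,260,6);t=camera('top');crop(t,'t17.png',200,235,370,305,4)"
```

```text
t 31.50 pos [429.8  92.9 310.7] rot [3.14  0.    1.759] F [ 0.2 -0.2 -2.3] M [-0.09  0.08  0.04] gap 17.8 q [ 0.13 -0.02  1.64 -0.    1.52 -0.06]
```

View pics/s17.png

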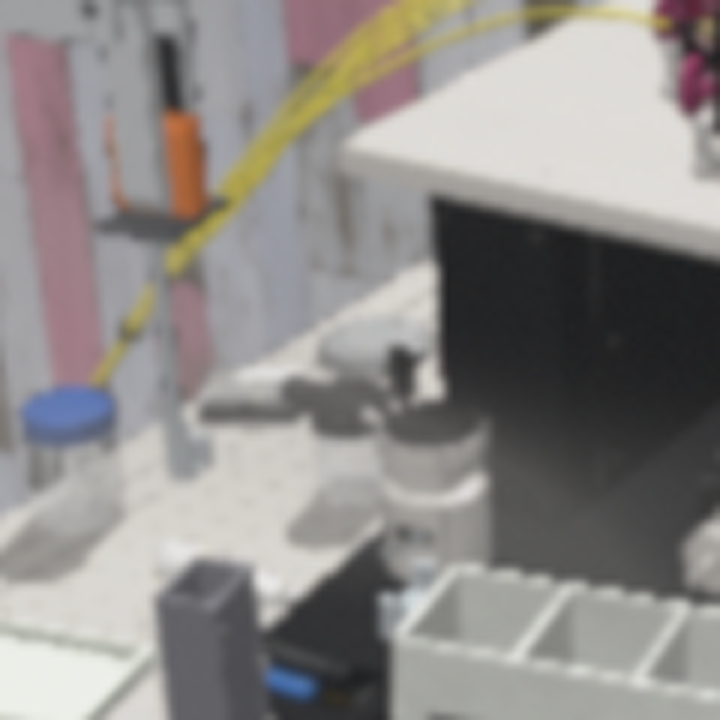

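View pics/t17.png

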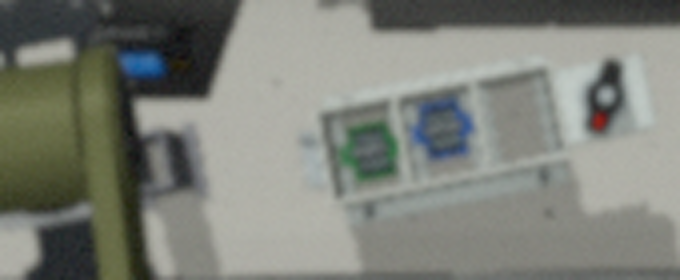

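```bash
python3 -c "
from h import *
t=camera('top');im=t['pixels'].astype(float)
c=t['pixels'][252:292,275:350,::-1];cv2.imwrite('pics/t18.png',cv2.resize(c,None,fx=10,fy=10,interpolation=cv2.INTER_CUBIC))
for nm,w,z in(('blue',im[:,:,2]-im[:,:,0]-25,36),('green',im[:,:,1]-np.maximum(im[:,:,0],im[:,:,2])-20,36)):
    w=np.clip(w,0,None);k=np.zeros_like(w);k[252:292,275:350]=1;w*=k
    ys,xs=np.nonzero(w>8);print(nm,xs.min(),xs.max(),ys.min(),ys.max())
    u=(w*np.arange(640)).sum()/w.sum(),(w*np.arange(480)[:,None]).sum()/w.sum()
    box=cv2.minAreaRect(cv2.findNonZero((w>8).astype(np.uint8)));
    for p in(u,box[0]):
        P=onz(t,*p,z);d=P-[445.5,-109,z]; a=0.183
        print(p,P.round(1),'tower frame',round(d[0]*np.cos(a)+d[1]*np.sin(a),1),round(-d[0]*np.sin(a)+d[1]*np.cos(a),1))
    print(box)
"
```

```text
blue 303 317 260 274
(np.float64(310.50189473684213), np.float64(266.6686315789474)) [ 452.8 -107.9   36. ] tower frame 7.4 -0.2
(310.0, 267.0) [ 451.9 -106.4   36. ] tower frame 6.7 1.4
((310.0, 267.0), (14.0, 14.0), 90.0)
green 286 298 268 279
(np.float64(291.73396674584325), np.float64(272.5748218527316)) [436.5 -53.4  36. ] tower frame 1.3 56.3
(292.27056884765625, 273.7176513671875) [433.2 -54.9  36. ] tower frame -2.2 55.5
((292.27056884765625, 273.7176513671875), (9.544940948486328, 12.798896789550781), 77.47119140625)
```

View pics/t18.png

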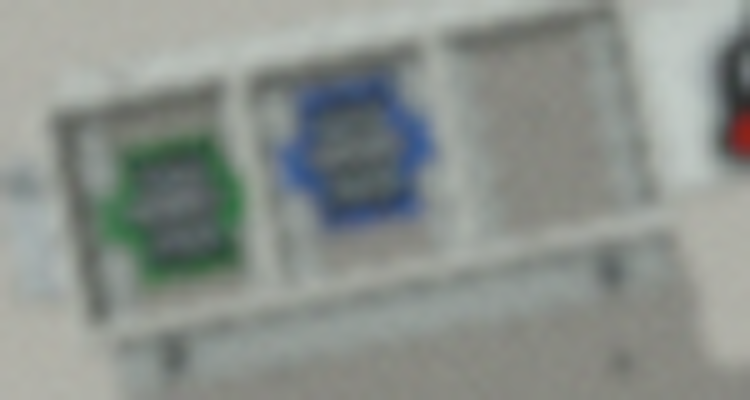

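```bash
python3 -c "
from h import *
t=camera('top')
C=np.array([445.6,-109.4]);a=0.183
ex=np.array([np.cos(a),np.sin(a)]);ey=np.array([-np.sin(a),np.cos(a)])
def tf(u,v,z):
    P=onz(t,u,v,z)[:2]-C;return round(P@ex,1),round(P@ey,1)
f=lambda u,v:(275+u/10-.45,252+v/10-.45)
for nm,p,z in [('green rim',(178,205),36),('green bail',(180,203),66),('blue rim',(358,150),36),('blue bail',(357,153),66),('gtop',(165,140),36),('gbot',(197,269),36),('btop',(348,82),36),('bbot',(370,218),36)]: print(nm,tf(*f(*p),z))
# tower inner top edge
for nm,p in [('back inner mid cell',(340,60)),('front inner mid cell',(375,258)),('front outer',(390,290)),('front inner g',(170,310))]: print(nm,tf(*f(*p),150))
for k,y in(('g',54),('b',0)):
  for x in(-14,-15,-16,0): print(k,x,(C+ex*x+ey*y).round(1))
"
```

```text
green rim (np.float64(2.4), np.float64(54.7))
green bail (np.float64(1.7), np.float64(52.7))
blue rim (np.float64(7.8), np.float64(0.5))
blue bail (np.float64(5.7), np.float64(0.5))
gtop (np.float64(21.6), np.float64(54.8))
gbot (np.float64(-16.8), np.float64(52.9))
btop (np.float64(27.7), np.float64(-0.5))
bbot (np.float64(-12.2), np.float64(1.0))
back inner mid cell (np.float64(27.7), np.float64(-1.1))
front inner mid cell (np.float64(-26.6), np.float64(0.0))
front outer (np.float64(-35.9), np.float64(-2.2))
front inner g (np.float64(-29.5), np.float64(57.0))
g -14 [422.  -58.8]
g -15 [421. -59.]
g -16 [420.  -59.2]
g 0 [435.8 -56.3]
b -14 [ 431.8 -111.9]
b -15 [ 430.9 -112.1]
b -16 [ 429.9 -112.3]
b 0 [ 445.6 -109.4]
```

```bash
python3 -c "
from h import *
s=camera('scene')
a=0.186;ex=np.array([np.cos(a),np.sin(a),0]);ey=np.array([-np.sin(a),np.cos(a),0])
c=np.array([429.8,92.9,310.7-124.8]);
c0=c
im=cv2.resize(s['pixels'][195:255,210:260,::-1],None,fx=12,fy=12,interpolation=cv2.INTER_CUBIC)
for x,z in((-13,60),(-13,-4),(11,-4),(11,10),(7,10),(7,0),(-9,0)):
  for yy,col in((-6,(0,0,255)),(6,(0,255,0))):
    u,v=proj(s,c+ex*x+ey*yy+[0,0,z]);cv2.circle(im,(int((u-210+.5)*12),int((v-195+.5)*12)),3,col,-1)
cv2.imwrite('pics/s19.png',im)
go(433.8,-111.6,310,1.754)"
```

```text
row [-20.17, -3.4, -0.22, -0.002, -0.0, 0.005] t 31.8
```

View pics/s19.png

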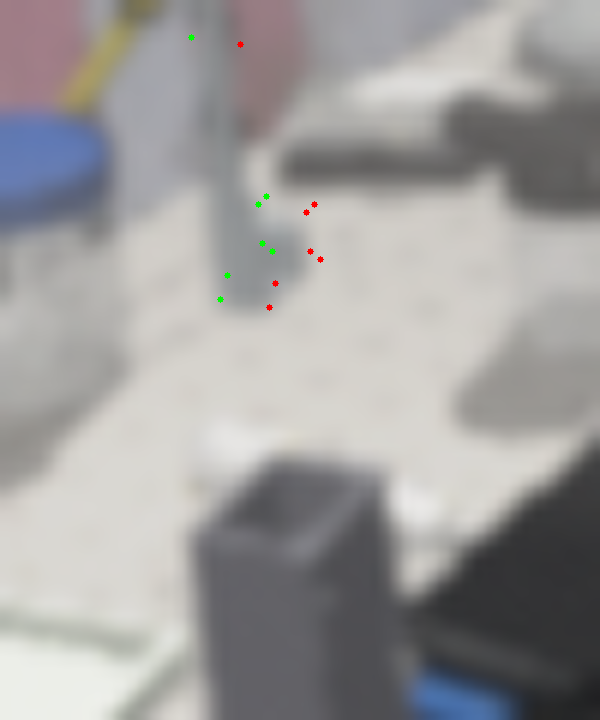

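Request:
servo_tool:
  series:
    - [-1.5,-0.3,0,0,0,0]
    - [-4,-0.7,0,0,0,0]
    - [-7,-1.2,0,0,0,0]
    - [-10,-1.7,0,0,0,0]
    - [-13,-2.2,0,0,0,0]
    - [-16,-2.7,0,0,0,0]
    - [-18,-3.1,0,0,0,0.005]
    - [-19.5,-3.3,0,0,0,0.005]
    - [-20.2,-3.4,0,0,0,0.005]
    - [-20.2,-3.4,0,0,0,0.005]

```text
clock: 32.58
eef_pos: [434.0, -112.7, 307.8]
eef_rot: [-3.14, -0.001, 1.752]
wrist_force: [0.8, -0.0, -2.6]
finger_gap: 17.5
```

Request:
servo_tool:
  series:
    - [0,0,0,0,0,0]
    - [0,0,0,0,0,0]
    - [0,0,0,0,0,0]
    - [0,0,0,0,0,0]
    - [0,0,0,0,0,0]
    - [0,0,0,0,0,0]
    - [0,0,0,0,0,0]
    - [0,0,0,0,0,0]
    - [0,0,0,0,0,0]
    - [0,0,0,0,0,0]

```text
clock: 33.42
eef_pos: [434.2, -111.9, 308.7]
eef_rot: [-3.142, -0.0, 1.754]
wrist_force: [-0.8, 0.5, -1.8]
finger_gap: 18.0
```

```bash
python3 -c "
from h import *
show();go(433.8,-111.6,300,1.754)
s=camera('scene')
a=0.183;ex=np.array([np.cos(a),np.sin(a),0]);ey=np.array([-np.sin(a),np.cos(a),0])
c=read_state()['eef_pos']-[0,0,124.8]
x0,y0,k=270,180,8
im=cv2.resize(s['pixels'][y0:y0+75,x0:x0+80,::-1],None,fx=k,fy=k,interpolation=cv2.INTER_CUBIC)
for x,z in((-13,60),(-13,-4),(11,-4),(11,10),(7,10),(7,0),(-9,0)):
  for yy,col in((-6,(0,0,255)),(6,(0,255,0))):
    u,v=proj(s,c+ex*x+ey*yy+[0,0,z]);cv2.circle(im,(int((u-x0+.5)*k),int((v-y0+.5)*k)),2,col,-1)
C=np.array([445.6,-109.4,150])
for x in(-30,30):
  for y in(-25,25):
    u,v=proj(s,C+ex*x+ey*y);cv2.circle(im,(int((u-x0+.5)*k),int((v-y0+.5)*k)),3,(255,0,255),-1)
cv2.imwrite('pics/s20.png',im)
"
```

```text
t 33.42 pos [ 434.2 -111.9  308.7] rot [-3.142 -0.     1.754] F [-0.8  0.5 -1.8] M [-0.06  0.05 -0.02] gap 18.0 q [-0.33  0.01  1.62  0.    1.51 -0.52]
row [0.03, -0.03, 0.87, -0.0, -0.0, -0.0] t 33.4
```

View pics/s20.png

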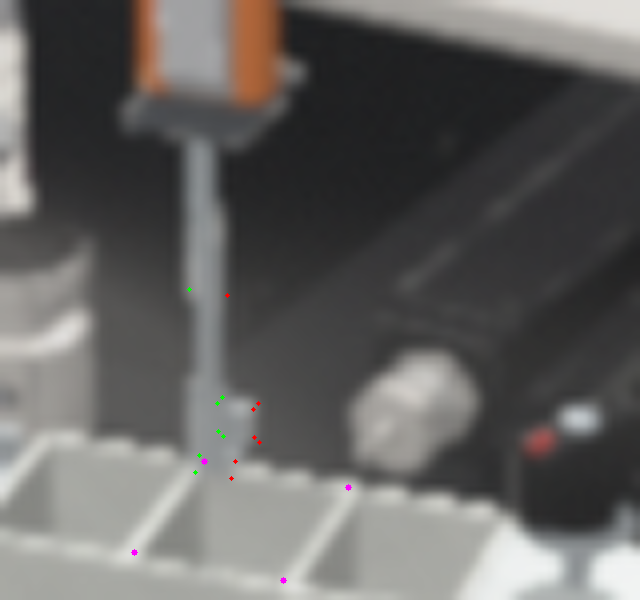

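Request:
servo_tool:
  series:
    - [0,0,1,0,0,0]
    - [0,0,2.5,0,0,0]
    - [0,0,4,0,0,0]
    - [0,0,5.5,0,0,0]
    - [0,0,7,0,0,0]
    - [0,0,8.5,0,0,0]
    - [0,0,9.7,0,0,0]
    - [0,0,10.4,0,0,0]
    - [0,0,10.4,0,0,0]
    - [0,0,10.4,0,0,0]

```text
clock: 34.3
eef_pos: [434.2, -111.9, 204.7]
eef_rot: [-3.141, -0.0, 1.754]
wrist_force: [0.7, -0.6, -1.3]
finger_gap: 17.8
```

```bash
python3 -c "
from h import *
show()"
```

```text
t 34.30 pos [ 434.2 -111.9  204.7] rot [-3.141 -0.     1.754] F [ 0.7 -0.6 -1.3] M [-0.11  0.12  0.04] gap 17.8 q [-0.33  0.07  1.79  0.    1.28 -0.52]
```

Request:
servo_tool:
  series:
    - [0,0,0.4,0,0,0]
    - [0,0,0.8,0,0,0]
    - [0,0,1.2,0,0,0]
    - [0,0,1.6,0,0,0]
    - [0,0,1.8,0,0,0]
    - [0,0,1.8,0,0,0]
    - [0,0,1.8,0,0,0]
    - [0,0,1.8,0,0,0]
    - [0,0,1.8,0,0,0]
    - [0,0,1.8,0,0,0]

```text
clock: 35.13
eef_pos: [434.3, -111.9, 186.9]
eef_rot: [3.141, 0.0, 1.754]
wrist_force: [0.4, 0.2, -1.4]
finger_gap: 17.8
```

```bash
python3 -c "
from h import *
show();go(433.8,-111.6,171,1.754)"
```

```text
t 35.13 pos [ 434.3 -111.9  186.9] rot [3.141 0.    1.754] F [ 0.4  0.2 -1.4] M [-0.04  0.03 -0.01] gap 17.8 q [-0.33  0.09  1.82 -0.    1.23 -0.52]
row [0.04, -0.04, 1.59, 0.0, 0.0, -0.0] t 35.1
```

Request:
servo_tool:
  series:
    - [0,0,0.4,0,0,0]
    - [0,0,0.8,0,0,0]
    - [0,0,1.2,0,0,0]
    - [0,0,1.6,0,0,0]
    - [0,0,1.6,0,0,0]
    - [0,0,1.6,0,0,0]
    - [0,0,1.6,0,0,0]
    - [0,0,1.6,0,0,0]
    - [0,0,1.6,0,0,0]
    - [0,0,1.6,0,0,0]

```text
clock: 35.97
eef_pos: [434.3, -111.9, 170.9]
eef_rot: [3.141, 0.0, 1.754]
wrist_force: [0.5, 0.0, -1.3]
finger_gap: 17.7
```

```bash
python3 -c "
from h import *
show();"
```

```text
t 35.97 pos [ 434.3 -111.9  170.9] rot [3.141 0.    1.754] F [ 0.5  0.  -1.3] M [-0.03  0.05  0.02] gap 17.7 q [-0.33  0.11  1.84  0.    1.2  -0.52]
```

Request:
servo_tool:
  series:
    - [0,0.2,0,0,0,0]
    - [0,0.5,0,0,0,0]
    - [0,0.8,0,0,0,0]
    - [0,1.1,0,0,0,0]
    - [0,1.4,0,0,0,0]
    - [0,1.7,0,0,0,0]
    - [0,1.8,0,0,0,0]
    - [0,1.8,0,0,0,0]
    - [0,1.8,0,0,0,0]
    - [0,1.8,0,0,0,0]

```text
clock: 36.8
eef_pos: [451.8, -108.6, 170.8]
eef_rot: [-3.142, -0.0, 1.754]
wrist_force: [-0.4, 0.9, -1.3]
finger_gap: 17.7
```

```bash
python3 -c "
from h import *
show();"
```

```text
t 36.80 pos [ 451.8 -108.6  170.8] rot [-3.142 -0.     1.754] F [-0.4  0.9 -1.3] M [-0.02  0.    0.04] gap 17.7 q [-0.31  0.14  1.8  -0.    1.2  -0.5 ]
```

Request:
servo_tool:
  series:
    - [0,0,-0.3,0,0,0]
    - [0,0,-0.6,0,0,0]
    - [0,0,-0.9,0,0,0]
    - [0,0,-1.2,0,0,0]
    - [0,0,-1.5,0,0,0]
    - [0,0,-1.8,0,0,0]
    - [0,0,-2.1,0,0,0]
    - [0,0,-2.3,0,0,0]
    - [0,0,-2.3,0,0,0]
    - [0,0,-2.3,0,0,0]

```text
clock: 37.63
eef_pos: [451.9, -108.6, 193.7]
eef_rot: [-3.142, -0.0, 1.754]
wrist_force: [0.2, -0.6, -1.9]
finger_gap: 17.6
```

```bash
python3 -c "
from h import *
show();"
```

```text
t 37.63 pos [ 451.9 -108.6  193.7] rot [-3.142 -0.     1.754] F [ 0.2 -0.6 -1.9] M [-0.09 -0.01 -0.01] gap 17.6 q [-0.31  0.12  1.77 -0.    1.25 -0.5 ]
```

Request:
servo_tool:
  series:
    - [0,0,-0.5,0,0,0]
    - [0,0,-1,0,0,0]
    - [0,0,-1.6,0,0,0]
    - [0,0,-2.2,0,0,0]
    - [0,0,-2.8,0,0,0]
    - [0,0,-3.4,0,0,0]
    - [0,0,-4,0,0,0]
    - [0,0,-4.6,0,0,0]
    - [0,0,-5.2,0,0,0]
    - [0,0,-5.8,0,0,0]

```text
clock: 38.47
eef_pos: [451.9, -108.6, 252.4]
eef_rot: [3.142, 0.0, 1.754]
wrist_force: [-0.4, -0.4, -2.0]
finger_gap: 17.9
```

```bash
python3 -c "
from h import *
show();
F=[]
for i in range(4): s=camera('scene');F.append(read_state()['wrist_force'])
print(np.mean(F,0))
crop(s,'s21.png',270,180,350,255,8)"
```

```text
t 38.47 pos [ 451.9 -108.6  252.4] rot [3.142 0.    1.754] F [-0.4 -0.4 -2. ] M [-0.07  0.04  0.01] gap 17.9 q [-0.31  0.07  1.68 -0.    1.39 -0.5 ]
[-0.13316932  0.39476736 -2.1457079 ]
```

View pics/s21.png

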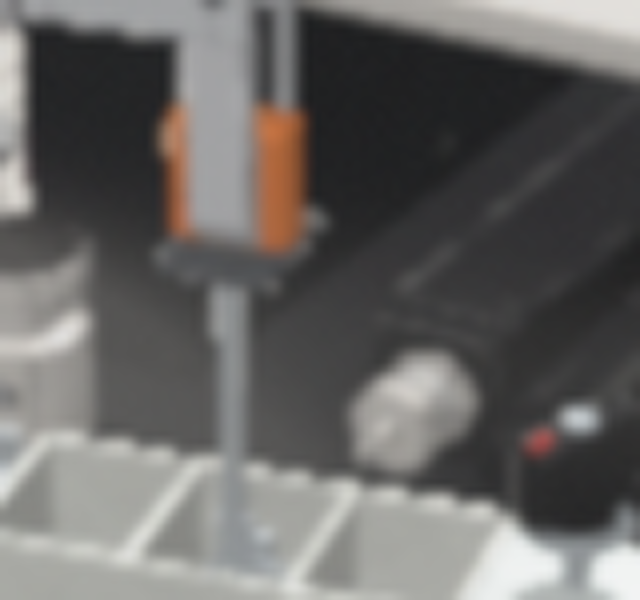

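Request:
servo_tool:
  series:
    - [0,0,-0.5,0,0,0]
    - [0,0,-1,0,0,0]
    - [0,0,-1.5,0,0,0]
    - [0,0,-2,0,0,0]
    - [0,0,-2.5,0,0,0]
    - [0,0,-3,0,0,0]
    - [0,0,-3.5,0,0,0]
    - [0,0,-4,0,0,0]
    - [0,0,-4,0,0,0]
    - [0,0,-4,0,0,0]

```text
clock: 39.5
eef_pos: [452.0, -108.6, 291.9]
eef_rot: [3.141, 0.0, 1.754]
wrist_force: [-0.0, -0.8, -2.9]
finger_gap: 17.7
```

```bash
python3 -c "
from h import *
show();
s=camera('scene');
crop(s,'s22.png',270,160,350,255,8)"
```

```text
t 39.50 pos [ 452.  -108.6  291.9] rot [3.141 0.    1.754] F [-0.  -0.8 -2.9] M [-0.09  0.04 -0.02] gap 17.7 q [-0.31  0.05  1.61 -0.    1.48 -0.5 ]
```

View pics/s22.png

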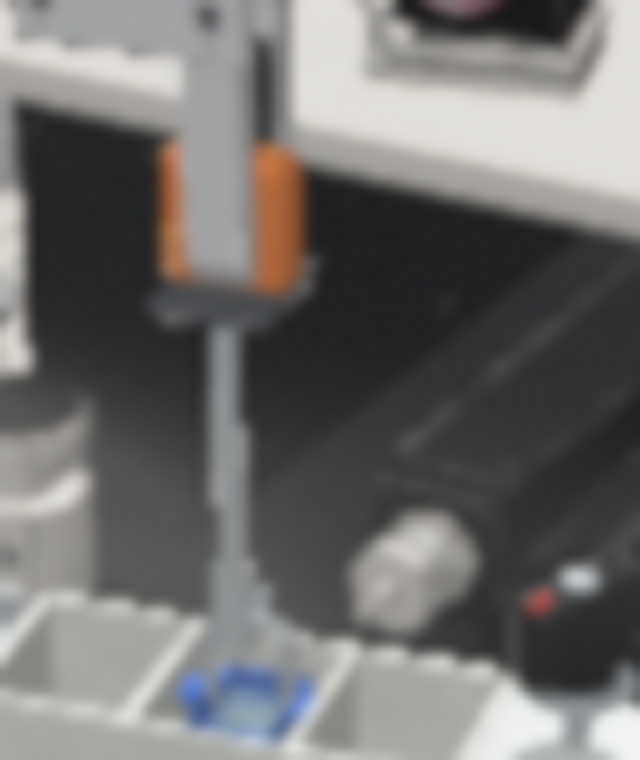

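Request:
servo_tool:
  series:
    - [0,0,-0.5,0,0,0]
    - [0,0,-1.2,0,0,0]
    - [0,0,-2,0,0,0]
    - [0,0,-2.8,0,0,0]
    - [0,0,-3.6,0,0,0]
    - [0,0,-4.4,0,0,0]
    - [0,0,-5.2,0,0,0]
    - [0,0,-6,0,0,0]
    - [0,0,-6.6,0,0,0]
    - [0,0,-7,0,0,0]

```text
clock: 40.38
eef_pos: [452.0, -108.6, 362.7]
eef_rot: [3.141, 0.0, 1.754]
wrist_force: [0.2, -0.2, -2.5]
finger_gap: 17.9
```

```bash
python3 -c "
from h import *
show();
s=camera('scene');crop(s,'s23.png',270,110,350,255,5)
t=camera('top');crop(t,'t23.png',140,235,370,305,3);
a=0.2;print('place',451-40*np.sin(a),280+40*np.cos(a))
go(443,319,362,1.771)"
```

```text
t 40.38 pos [ 452.  -108.6  362.7] rot [3.141 0.    1.754] F [ 0.2 -0.2 -2.5] M [-0.05  0.03  0.01] gap 17.9 q [-0.31  0.03  1.47 -0.    1.63 -0.5 ]
place 443.05322676819753 319.2026631136497
row [42.21, 6.89, 0.02, 0.001, 0.0, -0.017] t 40.5
```

View pics/s23.png

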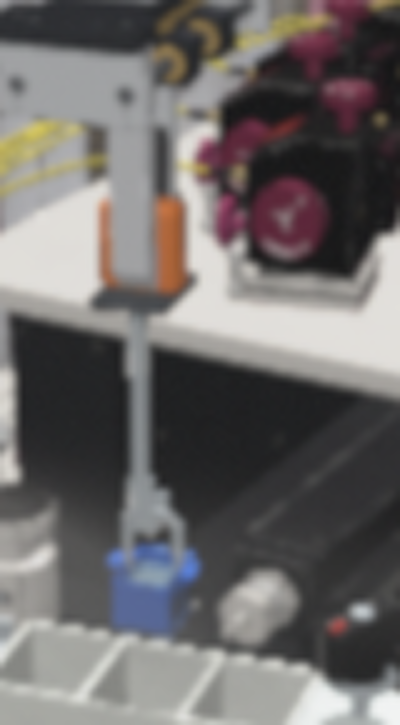

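View pics/t23.png

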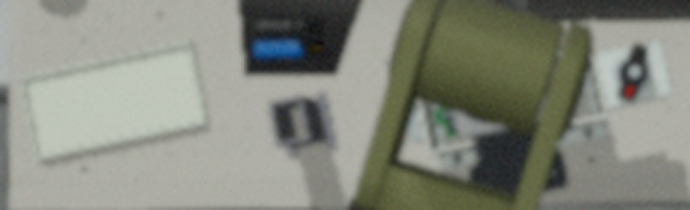

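Request:
servo_tool:
  series:
    - [0.4,0.05,0,0,0,0]
    - [1.2,0.2,0,0,0,0]
    - [2.4,0.4,0,0,0,0]
    - [4,0.65,0,0,0,0]
    - [6,1,0,0,0,0]
    - [8.2,1.35,0,0,0,0]
    - [10.6,1.75,0,0,0,0]
    - [13,2.15,0,0,0,0]
    - [15.4,2.5,0,0,0,0]
    - [17.8,2.9,0,0,0,0]

```text
clock: 41.32
eef_pos: [447.4, 73.5, 361.5]
eef_rot: [-3.141, -0.0, 1.754]
wrist_force: [0.8, 0.7, -2.9]
finger_gap: 17.6
```

Request:
servo_tool:
  series:
    - [2.4,0.4,0,0,0,0]
    - [4.8,0.8,0,0,0,0]
    - [7.2,1.2,0,0,0,0]
    - [9.6,1.6,0,0,0,0]
    - [12,2,0,0,0,0]
    - [14.4,2.4,0,0,0,0]
    - [16.8,2.75,0,0,0,0]
    - [18.8,3.1,0,0,0,0]
    - [20.4,3.35,0,0,0,-0.017]
    - [21.6,3.55,0,0,0,-0.017]

```text
clock: 42.15
eef_pos: [442.8, 292.4, 361.2]
eef_rot: [-3.141, 0.0, 1.773]
wrist_force: [-0.2, -0.1, -3.5]
finger_gap: 17.7
```

Request:
servo_tool:
  series:
    - [0.8,0.15,0,0,0,0]
    - [1.5,0.25,0,0,0,0]
    - [2,0.3,0,0,0,0]
    - [2.3,0.35,0,0,0,0]
    - [2.5,0.4,0,0,0,0]
    - [2.5,0.4,0,0,0,0]
    - [2.5,0.4,0,0,0,0]
    - [2.5,0.4,0,0,0,0]
    - [2.5,0.4,0,0,0,0]
    - [2.5,0.4,0,0,0,0]

```text
clock: 42.98
eef_pos: [442.6, 315.7, 361.8]
eef_rot: [3.141, 0.0, 1.771]
wrist_force: [0.2, 0.3, -2.6]
finger_gap: 17.8
```

```bash
python3 -c "
from h import *
show();
s=camera('scene');crop(s,'s24.png',140,110,300,280,4)
t=camera('top');crop(t,'t24.png',140,235,370,305,3);
go(443,319,200,1.771)"
```

```text
t 42.98 pos [442.6 315.7 361.8] rot [3.141 0.    1.771] F [ 0.2  0.3 -2.6] M [-0.11  0.07  0.01] gap 17.8 q [ 0.55  0.22  1.26 -0.    1.66  0.35]
row [0.31, 0.1, 16.18, 0.0, 0.0, -0.0] t 43.1
```

View pics/s24.png

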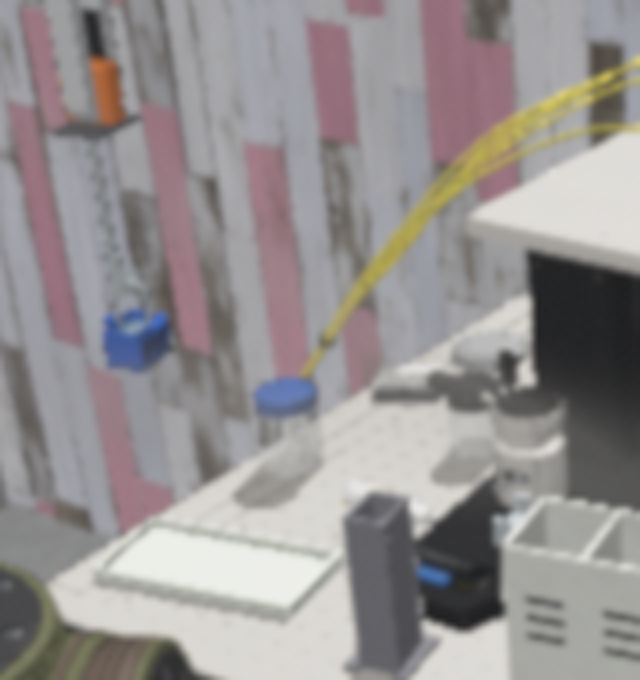

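View pics/t24.png

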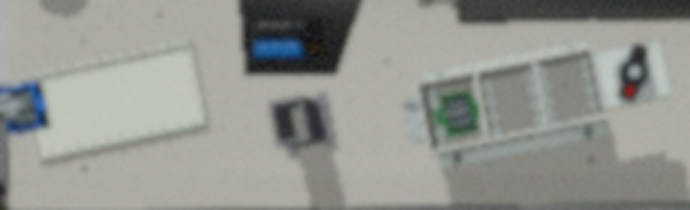

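Request:
servo_tool:
  series:
    - [0.1,0,0.6,0,0,0]
    - [0.3,0.1,2,0,0,0]
    - [0.3,0.1,4,0,0,0]
    - [0.3,0.1,6.2,0,0,0]
    - [0.3,0.1,8.4,0,0,0]
    - [0.3,0.1,10.6,0,0,0]
    - [0.3,0.1,12.6,0,0,0]
    - [0.3,0.1,14,0,0,0]
    - [0.3,0.1,14.8,0,0,0]
    - [0.3,0.1,15,0,0,0]

```text
clock: 43.92
eef_pos: [442.5, 318.7, 210.2]
eef_rot: [-3.139, 0.001, 1.771]
wrist_force: [-0.3, 0.3, -3.2]
finger_gap: 17.8
```

```bash
python3 -c "
from h import *
show();
s=camera('scene');crop(s,'s25.png',140,150,300,290,5)
t=camera('top');crop(t,'t25.png',140,235,240,305,7);
go(443,319,186,1.771)"
```

```text
t 43.92 pos [442.5 318.7 210.2] rot [-3.139e+00  1.000e-03  1.771e+00] F [-0.3  0.3 -3.2] M [-0.1   0.06  0.04] gap 17.8 q [ 0.56  0.29  1.53 -0.    1.33  0.36]
row [-0.01, -0.0, 2.59, 0.0, -0.0, -0.0] t 44.0
```

View pics/s25.png

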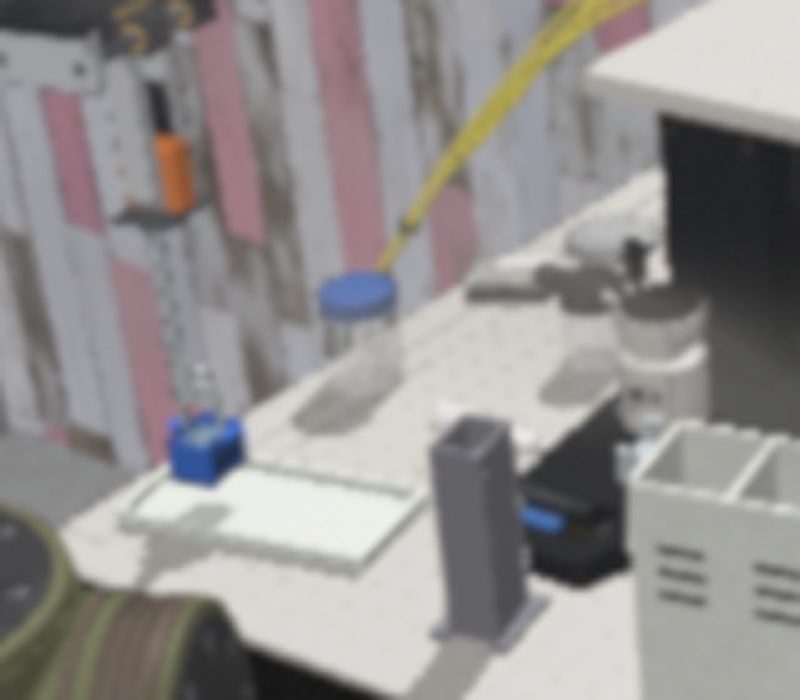

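View pics/t25.png

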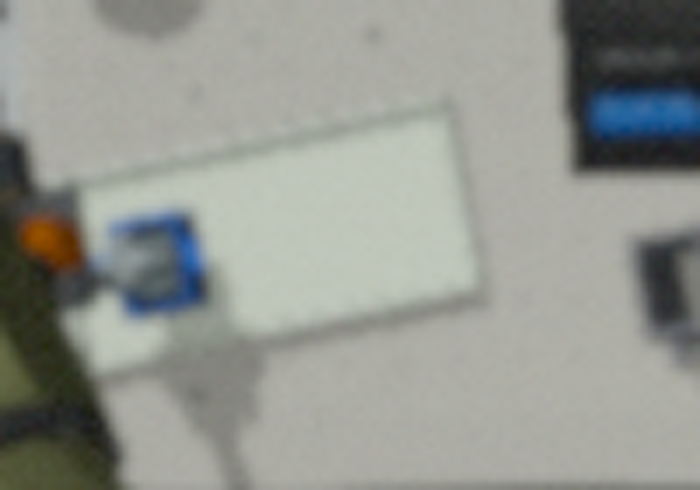

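Request:
servo_tool:
  series:
    - [0,0,0.4,0,0,0]
    - [0,0,0.8,0,0,0]
    - [0,0,1.2,0,0,0]
    - [0,0,1.6,0,0,0]
    - [0,0,2,0,0,0]
    - [0,0,2.3,0,0,0]
    - [0,0,2.5,0,0,0]
    - [0,0,2.7,0,0,0]
    - [0,0,2.9,0,0,0]
    - [0,0,2.9,0,0,0]

```text
clock: 44.85
eef_pos: [442.9, 319.0, 182.5]
eef_rot: [-3.141, 0.0, 1.771]
wrist_force: [-0.3, 0.7, -0.7]
finger_gap: 17.5
```

```bash
python3 -c "
from h import *
show();
F=[]
for i in range(3): s=camera('scene');F.append(read_state()['wrist_force'])
print(np.mean(F,0))
crop(s,'s26.png',140,170,260,290,6)"
```

```text
t 44.85 pos [442.9 319.  182.5] rot [-3.141  0.     1.771] F [-0.3  0.7 -0.7] M [-0.06  0.08 -0.04] gap 17.5 q [ 0.56  0.31  1.56 -0.    1.27  0.36]
[-0.12703783 -0.08581867 -1.55023681]
```

View pics/s26.png

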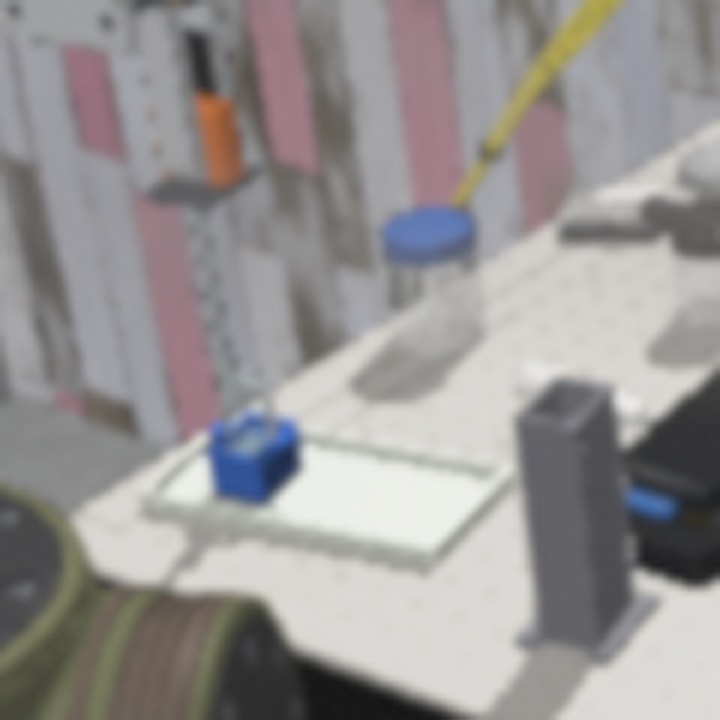

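Request:
servo_tool:
  series:
    - [0,0,0.3,0,0,0]
    - [0,0,0.6,0,0,0]
    - [0,0,0.9,0,0,0]
    - [0,0,1.2,0,0,0]
    - [0,0,1.4,0,0,0]
    - [0,0,1.4,0,0,0]
    - [0,0,1.4,0,0,0]
    - [0,0,1.4,0,0,0]
    - [0,0,1.4,0,0,0]
    - [0,0,1.4,0,0,0]

```text
clock: 45.83
eef_pos: [443.0, 319.0, 168.9]
eef_rot: [3.141, -0.0, 1.771]
wrist_force: [0.9, 0.5, -2.0]
finger_gap: 17.8
```

```bash
python3 -c "
from h import *
show()"
```

```text
t 45.83 pos [443.  319.  168.9] rot [ 3.141 -0.     1.771] F [ 0.9  0.5 -2. ] M [-0.09  0.04 -0.05] gap 17.8 q [0.56 0.32 1.58 0.   1.24 0.36]
```

Request:
servo_tool:
  series:
    - [0,-0.3,0,0,0,0]
    - [0,-0.6,0,0,0,0]
    - [0,-1,0,0,0,0]
    - [0,-1.4,0,0,0,0]
    - [0,-1.8,0,0,0,0]
    - [0,-2.2,0,0,0,0]
    - [0,-2.4,0,0,0,0]
    - [0,-2.4,0,0,0,0]
    - [0,-2.4,0,0,0,0]
    - [0,-2.4,0,0,0,0]

```text
clock: 46.67
eef_pos: [419.6, 314.3, 168.8]
eef_rot: [3.141, -0.0, 1.771]
wrist_force: [-0.8, -0.1, -1.4]
finger_gap: 18.0
```

```bash
python3 -c "
from h import *
show()
s=camera('scene');crop(s,'s27.png',140,170,260,290,6)"
```

```text
t 46.67 pos [419.6 314.3 168.8] rot [ 3.141 -0.     1.771] F [-0.8 -0.1 -1.4] M [-0.02  0.07 -0.05] gap 18.0 q [0.57 0.28 1.64 0.   1.23 0.37]
```

View pics/s27.png

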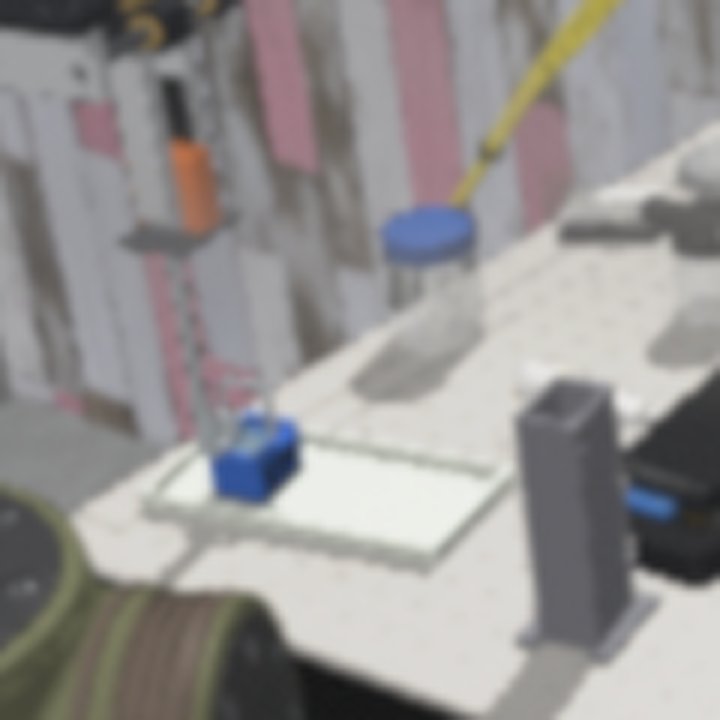

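Request:
servo_tool:
  series:
    - [0,0,-0.5,0,0,0]
    - [0,0,-1.2,0,0,0]
    - [0,0,-2.2,0,0,0]
    - [0,0,-3.5,0,0,0]
    - [0,0,-5.5,0,0,0]
    - [0,0,-8,0,0,0]
    - [0,0,-10.5,0,0,0]
    - [0,0,-13,0,0,0]
    - [0,0,-14.5,0,0,0]
    - [0,0,-15,0,0,0]

```text
clock: 47.55
eef_pos: [419.8, 314.5, 322.4]
eef_rot: [3.137, -0.002, 1.771]
wrist_force: [-0.2, -0.3, -1.6]
finger_gap: 18.1
```

```bash
python3 -c "
from h import *
show()
s=camera('scene');crop(s,'s28.png',140,170,260,290,6)
go(422,-58.8,318,1.754)"
```

```text
t 47.55 pos [419.8 314.5 322.4] rot [ 3.137e+00 -2.000e-03  1.771e+00] F [-0.2 -0.3 -1.6] M [-0.05  0.04 -0.04] gap 18.1 q [0.57 0.18 1.4  0.   1.56 0.37]
row [-36.63, -7.2, 0.28, 0.004, -0.001, 0.017] t 47.6
```

View pics/s28.png

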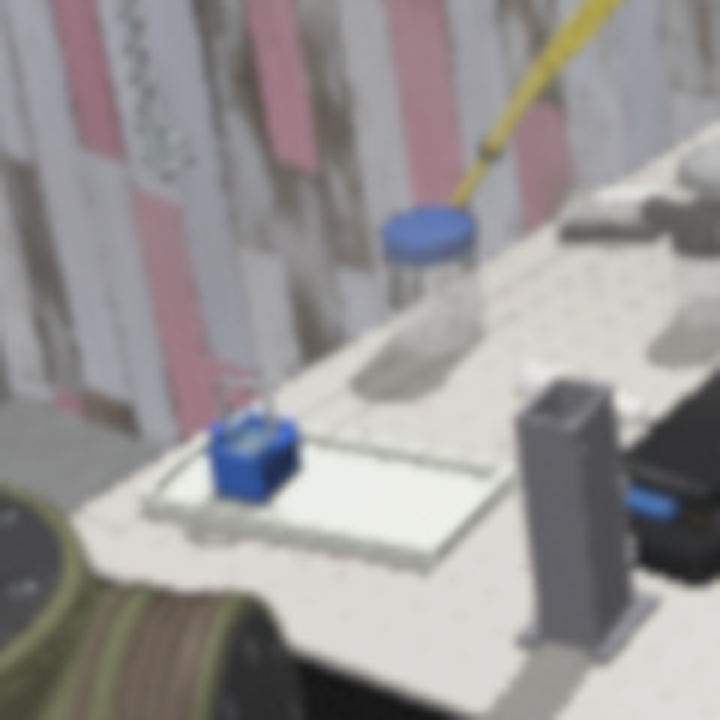

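Blue basket stands upright in the tray. On to the green one.

Request:
servo_tool:
  series:
    - [-2,-0.4,0,0,0,0]
    - [-5,-1,0,0,0,0]
    - [-9,-1.8,0,0,0,0]
    - [-13,-2.6,0,0,0,0]
    - [-17,-3.3,0,0,0,0]
    - [-21,-4.1,0,0,0,0]
    - [-25,-4.9,0,0,0,0]
    - [-29,-5.7,0,0,0,0]
    - [-33,-6.5,0,0,0,0.017]
    - [-35.5,-7,0,0,0,0.017]

```text
clock: 48.43
eef_pos: [420.6, -50.5, 318.0]
eef_rot: [-3.141, 0.0, 1.751]
wrist_force: [1.2, 0.4, -2.4]
finger_gap: 17.8
```

Request:
servo_tool:
  series:
    - [-0.6,-0.1,0,0,0,0]
    - [-1.1,-0.2,0,0,0,0]
    - [-1.1,-0.2,0,0,0,0]
    - [-1.1,-0.2,0,0,0,0]
    - [-1.1,-0.2,0,0,0,0]
    - [-1.1,-0.2,0,0,0,0]
    - [-1.1,-0.2,0,0,0,0]
    - [-1.1,-0.2,0,0,0,0]
    - [-1.1,-0.2,0,0,0,0]
    - [-1.1,-0.2,0,0,0,0]

```text
clock: 49.27
eef_pos: [421.4, -58.6, 318.8]
eef_rot: [3.142, 0.0, 1.754]
wrist_force: [-1.1, -0.6, -2.5]
finger_gap: 17.5
```

```bash
python3 -c "
from h import *
show()
go(422,-58.8,204,1.754)
s=camera('scene')
crop(s,'s29.png',255,170,335,255,8);t=camera('top');crop(t,'t29.png',265,240,370,295,7)"
```

```text
t 49.27 pos [421.4 -58.6 318.8] rot [3.142 0.    1.754] F [-1.1 -0.6 -2.5] M [-0.08  0.02 -0.02] gap 17.5 q [-0.22 -0.05  1.66 -0.    1.54 -0.41]
row [-0.03, 0.05, 11.48, 0.0, 0.0, 0.0] t 49.3
```

View pics/s29.png

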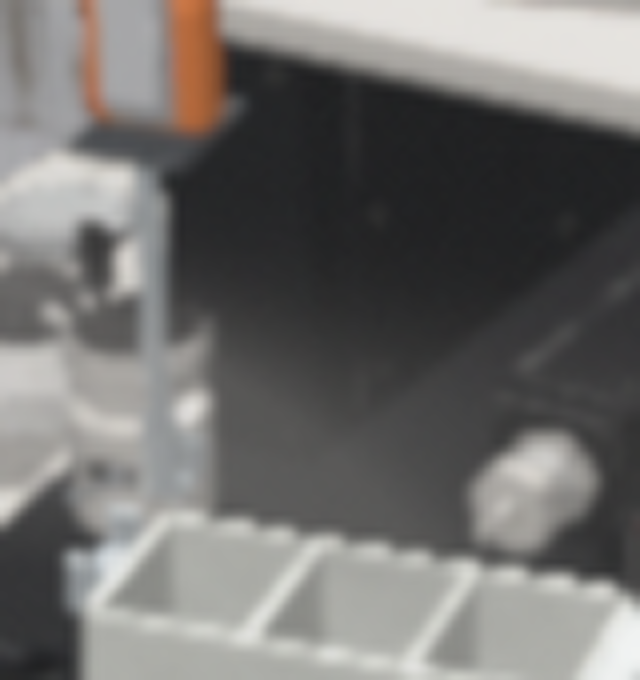

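View pics/t29.png

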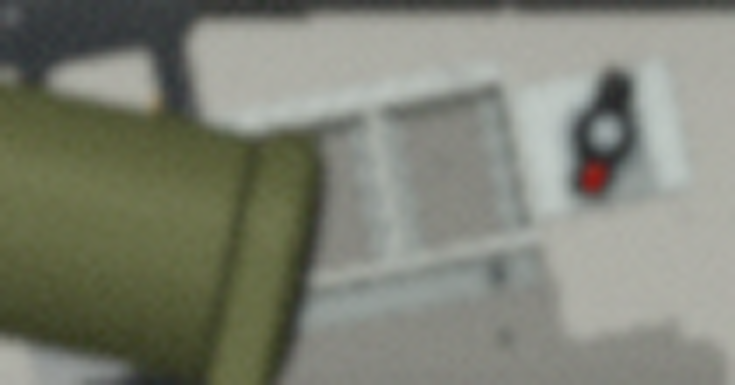

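Request:
servo_tool:
  series:
    - [0,0.05,1,0,0,0]
    - [0,0.05,2.5,0,0,0]
    - [0,0.05,4,0,0,0]
    - [0,0.05,5.5,0,0,0]
    - [0,0.05,7,0,0,0]
    - [0,0.05,8.5,0,0,0]
    - [0,0.05,10,0,0,0]
    - [0,0.05,11,0,0,0]
    - [0,0.05,11.5,0,0,0]
    - [0,0.05,11.5,0,0,0]

```text
clock: 50.2
eef_pos: [421.5, -58.6, 202.8]
eef_rot: [-3.14, -0.001, 1.754]
wrist_force: [-0.9, 0.5, -1.2]
finger_gap: 17.4
```

Request:
servo_tool:
  series:
    - [0,0,0.3,0,0,0]
    - [0,0,0.6,0,0,0]
    - [0,0,0.9,0,0,0]
    - [0,0,1.2,0,0,0]
    - [0,0,1.4,0,0,0]
    - [0,0,1.4,0,0,0]
    - [0,0,1.4,0,0,0]
    - [0,0,1.4,0,0,0]
    - [0,0,1.4,0,0,0]
    - [0,0,1.4,0,0,0]

```text
clock: 51.03
eef_pos: [421.9, -58.7, 189.9]
eef_rot: [3.141, 0.0, 1.754]
wrist_force: [0.8, 0.4, -1.5]
finger_gap: 18.1
```

```bash
python3 -c "
from h import *
show()
go(422,-58.8,171,1.754)"
```

```text
t 51.03 pos [421.9 -58.7 189.9] rot [3.141 0.    1.754] F [ 0.8  0.4 -1.5] M [-0.08  0.07  0.  ] gap 18.1 q [-0.22  0.03  1.87  0.    1.24 -0.41]
row [-0.01, 0.0, 1.89, 0.0, 0.0, -0.0] t 51.0
```

Request:
servo_tool:
  series:
    - [0,0,0.3,0,0,0]
    - [0,0,0.6,0,0,0]
    - [0,0,0.9,0,0,0]
    - [0,0,1.2,0,0,0]
    - [0,0,1.5,0,0,0]
    - [0,0,1.8,0,0,0]
    - [0,0,1.9,0,0,0]
    - [0,0,1.9,0,0,0]
    - [0,0,1.9,0,0,0]
    - [0,0,1.9,0,0,0]

```text
clock: 51.87
eef_pos: [422.0, -58.7, 170.9]
eef_rot: [3.141, 0.0, 1.754]
wrist_force: [-0.0, -0.3, -1.4]
finger_gap: 17.7
```

```bash
python3 -c "
from h import *
show()"
```

```text
t 51.87 pos [422.  -58.7 170.9] rot [3.141 0.    1.754] F [-0.  -0.3 -1.4] M [-0.08  0.02 -0.01] gap 17.7 q [-0.22  0.06  1.89 -0.    1.19 -0.41]
```

Request:
servo_tool:
  series:
    - [0,0.2,0,0,0,0]
    - [0,0.4,0,0,0,0]
    - [0,0.7,0,0,0,0]
    - [0,1,0,0,0,0]
    - [0,1.3,0,0,0,0]
    - [0,1.6,0,0,0,0]
    - [0,1.6,0,0,0,0]
    - [0,1.6,0,0,0,0]
    - [0,1.6,0,0,0,0]
    - [0,1.6,0,0,0,0]

```text
clock: 52.7
eef_pos: [437.5, -55.8, 170.7]
eef_rot: [-3.142, -0.0, 1.754]
wrist_force: [0.4, -0.3, -0.9]
finger_gap: 17.6
```

```bash
python3 -c "
from h import *
show()"
```

```text
t 52.70 pos [437.5 -55.8 170.7] rot [-3.142 -0.     1.754] F [ 0.4 -0.3 -0.9] M [-0.09 -0.01  0.03] gap 17.6 q [-0.21  0.09  1.86 -0.    1.2  -0.39]
```

Lift in stages.

Request:
servo_tool:
  series:
    - [0,0,-0.3,0,0,0]
    - [0,0,-0.6,0,0,0]
    - [0,0,-0.9,0,0,0]
    - [0,0,-1.2,0,0,0]
    - [0,0,-1.5,0,0,0]
    - [0,0,-1.9,0,0,0]
    - [0,0,-2.4,0,0,0]
    - [0,0,-3,0,0,0]
    - [0,0,-3.6,0,0,0]
    - [0,0,-4.2,0,0,0]

```text
clock: 53.53
eef_pos: [437.6, -55.8, 213.5]
eef_rot: [3.141, 0.0, 1.754]
wrist_force: [-0.0, 0.4, -2.0]
finger_gap: 17.9
```

Request:
servo_tool:
  series:
    - [0,0,-0.6,0,0,0]
    - [0,0,-1.2,0,0,0]
    - [0,0,-1.8,0,0,0]
    - [0,0,-2.4,0,0,0]
    - [0,0,-3.2,0,0,0]
    - [0,0,-4,0,0,0]
    - [0,0,-4.8,0,0,0]
    - [0,0,-5.6,0,0,0]
    - [0,0,-6.4,0,0,0]
    - [0,0,-7.2,0,0,0]

```text
clock: 54.37
eef_pos: [437.6, -55.8, 285.6]
eef_rot: [3.141, 0.0, 1.754]
wrist_force: [-0.8, -0.2, -2.6]
finger_gap: 17.9
```

```bash
python3 -c "
from h import *
show()
s=camera('scene')
crop(s,'s30.png',255,170,335,255,8)"
```

```text
t 54.37 pos [437.6 -55.8 285.6] rot [3.141 0.    1.754] F [-0.8 -0.2 -2.6] M [-0.09  0.07 -0.02] gap 17.9 q [-0.21 -0.    1.68 -0.    1.46 -0.39]
```

View pics/s30.png

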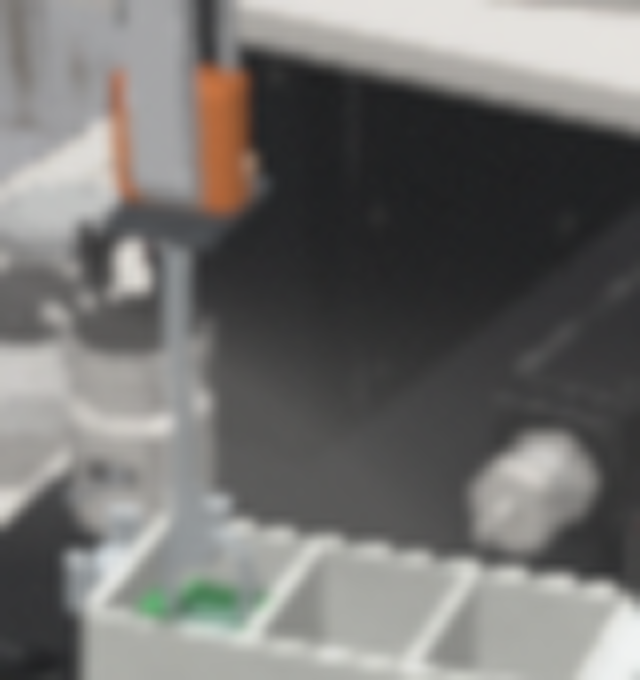

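Request:
servo_tool:
  series:
    - [0,0,-0.6,0,0,0]
    - [0,0,-1.2,0,0,0]
    - [0,0,-2,0,0,0]
    - [0,0,-2.9,0,0,0]
    - [0,0,-3.8,0,0,0]
    - [0,0,-4.8,0,0,0]
    - [0,0,-5.8,0,0,0]
    - [0,0,-6.8,0,0,0]
    - [0,0,-7.5,0,0,0]
    - [0,0,-7.8,0,0,0]

```text
clock: 55.25
eef_pos: [437.8, -55.8, 364.1]
eef_rot: [3.14, 0.001, 1.754]
wrist_force: [-0.1, -0.2, -3.4]
finger_gap: 17.9
```

```bash
python3 -c "
from h import *
show()
s=camera('scene')
crop(s,'s31.png',140,120,340,290,4);t=camera('top');crop(t,'t31.png',140,235,240,305,7)
go(459,241,362,1.771)"
```

```text
t 55.25 pos [437.8 -55.8 364.1] rot [3.140e+00 1.000e-03 1.754e+00] F [-0.1 -0.2 -3.4] M [-0.03  0.09  0.05] gap 17.9 q [-0.21 -0.02  1.53  0.    1.64 -0.39]
row [28.8, 7.49, 0.11, 0.001, 0.0, -0.017] t 55.4
```

View pics/s31.png

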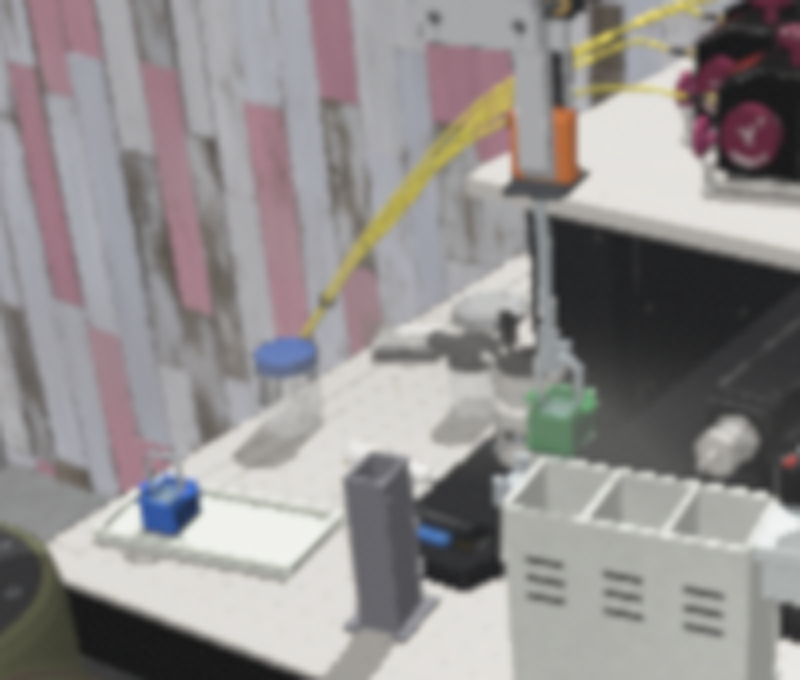

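View pics/t31.png

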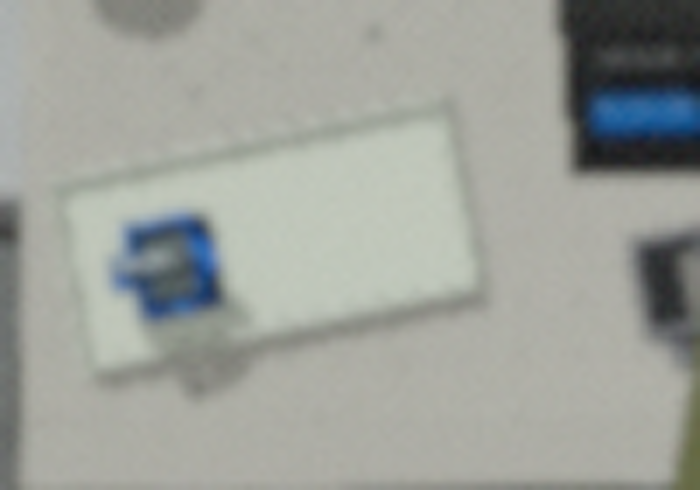

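Request:
servo_tool:
  series:
    - [0.4,0.1,0,0,0,0]
    - [1.2,0.3,0,0,0,0]
    - [2.4,0.6,0,0,0,0]
    - [4,1,0,0,0,0]
    - [6,1.6,0,0,0,0]
    - [8.2,2.1,0,0,0,0]
    - [10.6,2.8,0,0,0,0]
    - [13,3.4,0,0,0,0]
    - [15.4,4,0,0,0,0]
    - [17.8,4.6,0,0,0,0]

```text
clock: 56.18
eef_pos: [450.0, 129.5, 362.4]
eef_rot: [-3.141, -0.0, 1.754]
wrist_force: [1.3, -0.6, -2.4]
finger_gap: 17.7
```

Request:
servo_tool:
  series:
    - [2.4,0.6,0,0,0,0]
    - [4.6,1.2,0,0,0,0]
    - [6.6,1.7,0,0,0,0]
    - [8.2,2.1,0,0,0,0]
    - [9.4,2.5,0,0,0,-0.017]
    - [10.3,2.7,0,0,0,-0.017]
    - [10.8,2.8,0,0,0,-0.017]
    - [11,2.9,0,0,0,-0.017]
    - [11,2.9,0,0,0,-0.017]
    - [11,2.9,0,0,0,-0.017]

```text
clock: 57.02
eef_pos: [459.0, 240.6, 362.8]
eef_rot: [-3.142, 0.0, 1.77]
wrist_force: [0.4, -0.5, -1.3]
finger_gap: 17.8
```

```bash
python3 -c "
from h import *
show()
go(459,241,210,1.771)"
```

```text
t 57.02 pos [459.  240.6 362.8] rot [-3.142  0.     1.77 ] F [ 0.4 -0.5 -1.3] M [-0.06  0.06 -0.05] gap 17.8 q [ 0.41  0.16  1.33 -0.    1.65  0.21]
row [0.04, 0.01, 15.28, -0.0, 0.0, -0.001] t 57.0
```

Request:
servo_tool:
  series:
    - [0,0,0.6,0,0,0]
    - [0,0,2,0,0,0]
    - [0,0,4,0,0,0]
    - [0,0,6.2,0,0,0]
    - [0,0,8.4,0,0,0]
    - [0,0,10.6,0,0,0]
    - [0,0,12.6,0,0,0]
    - [0,0,14,0,0,0]
    - [0,0,15,0,0,0]
    - [0,0,15.3,0,0,0]

```text
clock: 57.85
eef_pos: [458.5, 240.5, 208.1]
eef_rot: [-3.139, 0.001, 1.77]
wrist_force: [1.2, 0.2, -2.4]
finger_gap: 17.7
```

```bash
python3 -c "
from h import *
show()
s=camera('scene')
crop(s,'s32.png',140,170,280,290,5);t=camera('top');crop(t,'t32.png',140,235,240,305,7)
go(459,241,182.5,1.771)"
```

```text
t 57.85 pos [458.5 240.5 208.1] rot [-3.139e+00  1.000e-03  1.770e+00] F [ 1.2  0.2 -2.4] M [-0.02  0.06  0.01] gap 17.7 q [ 0.41  0.23  1.61 -0.    1.31  0.21]
row [0.01, 0.01, 2.72, -0.0, 0.0, -0.001] t 58.0
```

View pics/s32.png

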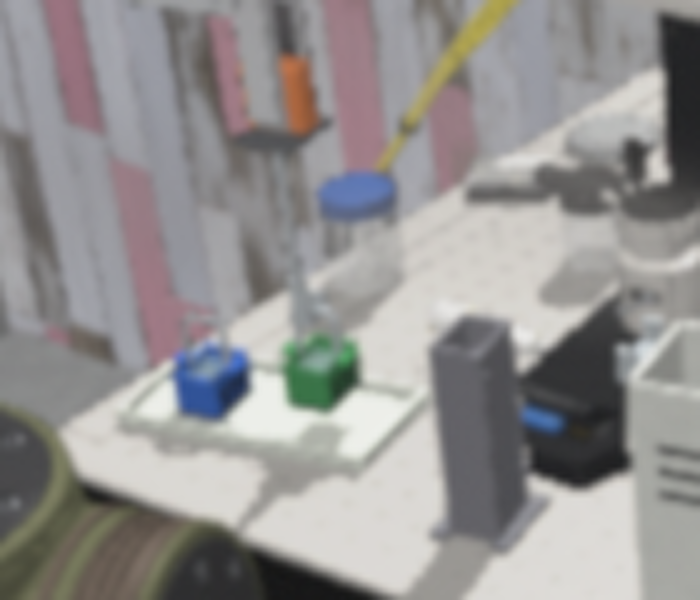

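View pics/t32.png

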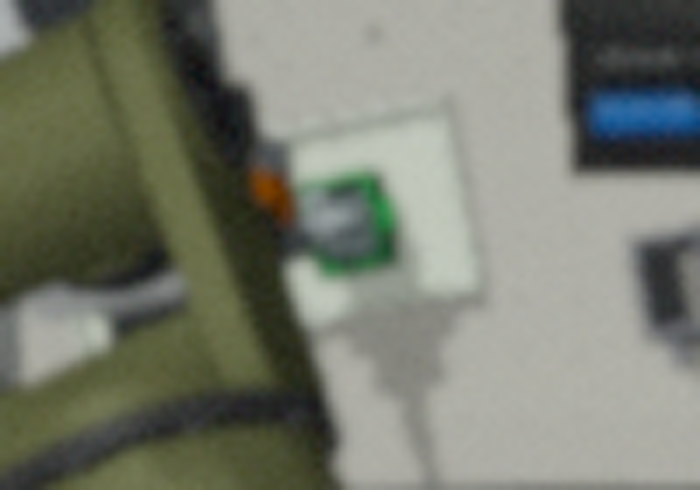

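Over the tray's free half. Lower, unhook.

Request:
servo_tool:
  series:
    - [0,0,0.4,0,0,0]
    - [0,0,0.8,0,0,0]
    - [0,0,1.2,0,0,0]
    - [0,0,1.6,0,0,0]
    - [0,0,1.9,0,0,0]
    - [0,0,2.2,0,0,0]
    - [0,0,2.4,0,0,0]
    - [0,0,2.55,0,0,0]
    - [0,0,2.7,0,0,0]
    - [0,0,2.7,0,0,0]

```text
clock: 58.78
eef_pos: [458.9, 241.1, 182.6]
eef_rot: [-3.141, 0.0, 1.771]
wrist_force: [-0.3, 0.8, -2.0]
finger_gap: 17.7
```

Request:
servo_tool:
  series:
    - [0,0,0.3,0,0,0]
    - [0,0,0.6,0,0,0]
    - [0,0,0.9,0,0,0]
    - [0,0,1.2,0,0,0]
    - [0,0,1.4,0,0,0]
    - [0,0,1.4,0,0,0]
    - [0,0,1.4,0,0,0]
    - [0,0,1.4,0,0,0]
    - [0,0,1.4,0,0,0]
    - [0,0,1.4,0,0,0]

```text
clock: 59.62
eef_pos: [459.0, 241.1, 168.9]
eef_rot: [3.141, -0.0, 1.771]
wrist_force: [-1.0, -0.2, -0.9]
finger_gap: 17.7
```

```bash
python3 -c "
from h import *
show()
F=[]
for i in range(3): s=camera('scene');F.append(read_state()['wrist_force'])
print(np.mean(F,0))
crop(s,'s33.png',140,170,280,290,5)"
```

```text
t 59.62 pos [459.  241.1 168.9] rot [ 3.141 -0.     1.771] F [-1.  -0.2 -0.9] M [-0.06  0.01  0.03] gap 17.7 q [ 0.41  0.26  1.66 -0.    1.22  0.21]
[ 0.10203447  0.19719294 -1.48320269]
```

View pics/s33.png

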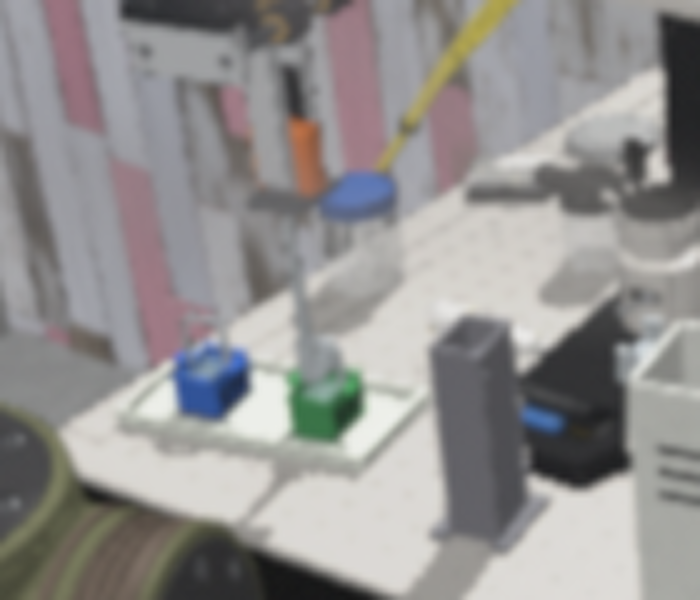

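Request:
servo_tool:
  series:
    - [0,-0.3,0,0,0,0]
    - [0,-0.6,0,0,0,0]
    - [0,-1,0,0,0,0]
    - [0,-1.4,0,0,0,0]
    - [0,-1.8,0,0,0,0]
    - [0,-2.2,0,0,0,0]
    - [0,-2.4,0,0,0,0]
    - [0,-2.4,0,0,0,0]
    - [0,-2.4,0,0,0,0]
    - [0,-2.4,0,0,0,0]

```text
clock: 60.6
eef_pos: [435.6, 236.3, 168.8]
eef_rot: [3.141, -0.0, 1.771]
wrist_force: [0.6, -0.3, -1.3]
finger_gap: 17.8
```

Request:
servo_tool:
  series:
    - [0,0,-0.5,0,0,0]
    - [0,0,-1.2,0,0,0]
    - [0,0,-2.2,0,0,0]
    - [0,0,-3.5,0,0,0]
    - [0,0,-5.5,0,0,0]
    - [0,0,-8,0,0,0]
    - [0,0,-10.5,0,0,0]
    - [0,0,-13,0,0,0]
    - [0,0,-14.5,0,0,0]
    - [0,0,-15,0,0,0]

```text
clock: 61.43
eef_pos: [435.9, 236.5, 322.3]
eef_rot: [3.137, -0.001, 1.771]
wrist_force: [-0.7, 0.0, -1.9]
finger_gap: 17.6
```

```bash
python3 -c "
from h import *
show()
s=camera('scene')
crop(s,'s34.png',140,150,280,290,5);t=camera('top');crop(t,'t34.png',140,235,240,305,7)
go(429.8,93,315,1.759)"
```

```text
t 61.43 pos [435.9 236.5 322.3] rot [ 3.137e+00 -1.000e-03  1.771e+00] F [-0.7  0.  -1.9] M [-0.04  0.05  0.06] gap 17.6 q [0.42 0.11 1.48 0.   1.55 0.22]
row [-13.94, -3.41, 0.46, 0.002, -0.0, 0.012] t 61.5
```

View pics/s34.png

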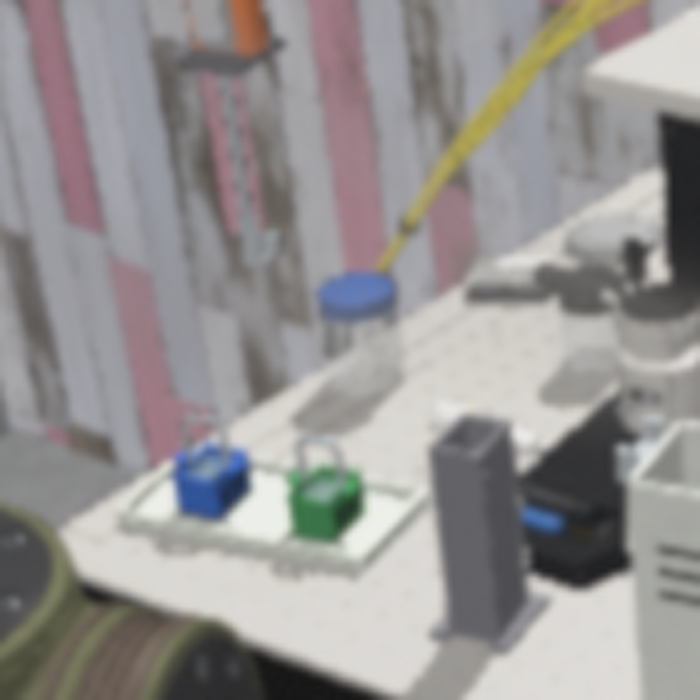

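View pics/t34.png

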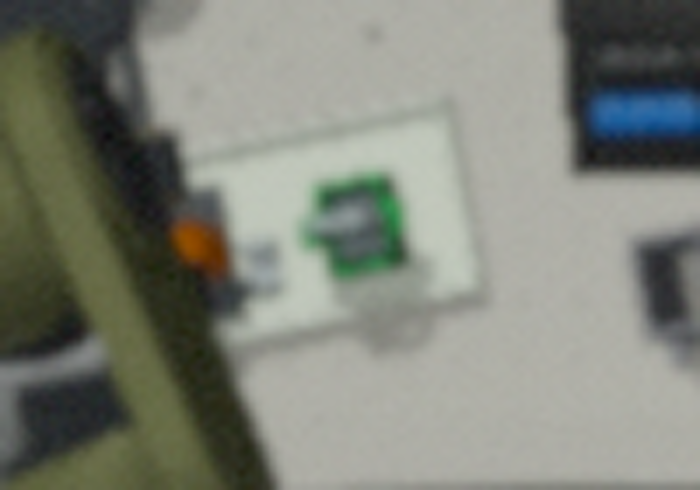

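Request:
servo_tool:
  series:
    - [-1,-0.2,0,0,0,0]
    - [-3,-0.7,0,0,0,0]
    - [-6,-1.4,0,0,0,0]
    - [-9,-2.2,0,0,0,0.012]
    - [-11.5,-2.8,0,0,0,0.012]
    - [-13.2,-3.2,0,0,0,0.012]
    - [-13.9,-3.4,0,0,0,0.012]
    - [-13.9,-3.4,0,0,0,0.012]
    - [-13.9,-3.4,0,0,0,0.012]
    - [-13.9,-3.4,0,0,0,0.012]

```text
clock: 62.37
eef_pos: [429.7, 94.0, 318.4]
eef_rot: [-3.141, -0.0, 1.759]
wrist_force: [-0.0, 0.8, -1.6]
finger_gap: 17.8
```

Request:
servo_tool:
  series:
    - [0,0,1,0,0,0]
    - [0,0,2,0,0,0]
    - [0,0,3,0,0,0]
    - [0,0,4,0,0,0]
    - [0,0,4.5,0,0,0]
    - [0,0,4.5,0,0,0]
    - [0,0,4.5,0,0,0]
    - [0,0,4.5,0,0,0]
    - [0,0,4.5,0,0,0]
    - [0,0,4.5,0,0,0]

```text
clock: 63.2
eef_pos: [429.9, 93.3, 274.1]
eef_rot: [3.141, 0.0, 1.759]
wrist_force: [0.3, -0.1, -1.9]
finger_gap: 17.6
```

```bash
python3 -c "
from h import *
show()
s=camera('scene')
crop(s,'s35.png',200,160,290,280,6)
go(429.9,93,240,1.759)"
```

```text
t 63.20 pos [429.9  93.3 274.1] rot [3.141 0.    1.759] F [ 0.3 -0.1 -1.9] M [-0.06  0.1  -0.02] gap 17.6 q [ 0.13  0.    1.71 -0.    1.44 -0.06]
row [-0.03, -0.0, 3.41, 0.001, 0.0, -0.0] t 63.2
```

View pics/s35.png

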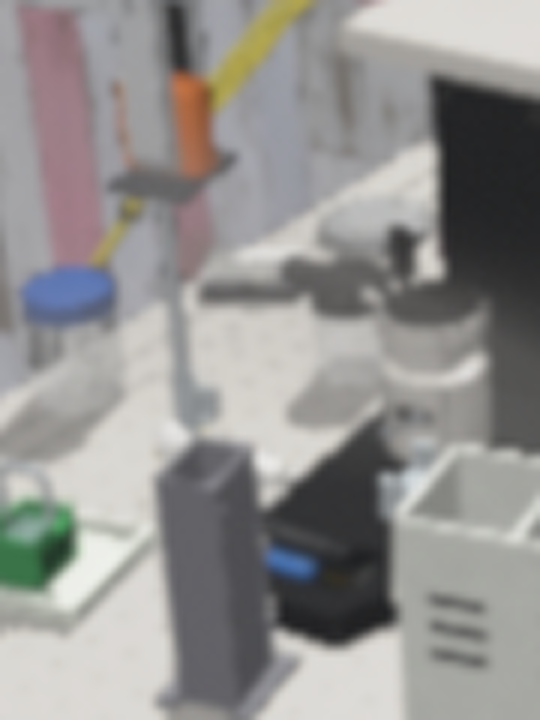

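Request:
servo_tool:
  series:
    - [0,0,0.5,0,0,0]
    - [0,0,1,0,0,0]
    - [0,0,1.5,0,0,0]
    - [0,0,2,0,0,0]
    - [0,0,2.5,0,0,0]
    - [0,0,3,0,0,0]
    - [0,0,3.5,0,0,0]
    - [0,0,4,0,0,0]
    - [0,0,4.5,0,0,0]
    - [0,0,4.5,0,0,0]

```text
clock: 64.08
eef_pos: [429.4, 93.3, 227.7]
eef_rot: [-3.14, -0.0, 1.759]
wrist_force: [-0.7, -0.2, -1.3]
finger_gap: 17.6
```

```bash
python3 -c "
from h import *
show()
s=camera('scene')
crop(s,'s36.png',200,160,290,280,6)
go(429.9,93,145,1.759)"
```

```text
t 64.08 pos [429.4  93.3 227.7] rot [-3.14  -0.     1.759] F [-0.7 -0.2 -1.3] M [-0.05  0.04 -0.03] gap 17.6 q [ 0.13  0.03  1.78  0.    1.33 -0.06]
row [-0.03, 0.03, 8.33, -0.001, -0.0, -0.0] t 64.1
```

View pics/s36.png

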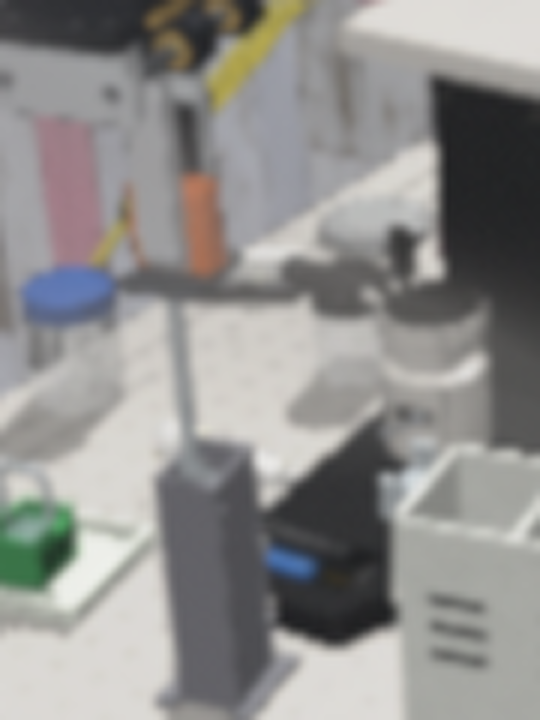

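The hook is inside the tube. Continue down.

Request:
servo_tool:
  series:
    - [0,0,0.8,0,0,0]
    - [0,0,1.8,0,0,0]
    - [0,0,2.8,0,0,0]
    - [0,0,3.8,0,0,0]
    - [0,0,4.8,0,0,0]
    - [0,0,5.8,0,0,0]
    - [0,0,6.8,0,0,0]
    - [0,0,7.6,0,0,0]
    - [0,0,8.2,0,0,0]
    - [0,0,8.4,0,0,0]

```text
clock: 64.97
eef_pos: [429.4, 93.3, 143.7]
eef_rot: [-3.14, -0.0, 1.759]
wrist_force: [-1.1, 0.2, -2.1]
finger_gap: 17.6
```

```bash
python3 -c "
from h import *
show()
go(429.9,93,134.3,1.759)"
```

```text
t 64.97 pos [429.4  93.3 143.7] rot [-3.14  -0.     1.759] F [-1.1  0.2 -2.1] M [-0.06  0.06  0.04] gap 17.6 q [ 0.13  0.12  1.89  0.    1.13 -0.06]
row [-0.04, 0.04, 0.94, -0.001, -0.0, -0.0] t 65.0
```

Request:
servo_tool:
  series:
    - [0,0,0.2,0,0,0]
    - [0,0,0.4,0,0,0]
    - [0,0,0.6,0,0,0]
    - [0,0,0.8,0,0,0]
    - [0,0,0.95,0,0,0]
    - [0,0,0.95,0,0,0]
    - [0,0,0.95,0,0,0]
    - [0,0,0.95,0,0,0]
    - [0,0,0.95,0,0,0]
    - [0,0,0.95,0,0,0]

```text
clock: 65.8
eef_pos: [429.8, 93.3, 135.3]
eef_rot: [3.141, 0.0, 1.759]
wrist_force: [-0.2, -0.5, -1.0]
finger_gap: 17.8
```

```bash
python3 -c "
from h import *
show()"
```

```text
t 65.80 pos [429.8  93.3 135.3] rot [3.141 0.    1.759] F [-0.2 -0.5 -1. ] M [-0.02  0.03 -0.04] gap 17.8 q [ 0.13  0.13  1.9  -0.    1.11 -0.06]
```

Request:
servo_tool:
  series:
    - [0,0,0.05,0,0,0]
    - [0,0,0.1,0,0,0]
    - [0,0,0.15,0,0,0]
    - [0,0,0.18,0,0,0]
    - [0,0,0.18,0,0,0]
    - [0,0,0.18,0,0,0]
    - [0,0,0.18,0,0,0]
    - [0,0,0.18,0,0,0]
    - [0,0,0.18,0,0,0]
    - [0,0,0.18,0,0,0]

```text
clock: 66.63
eef_pos: [429.7, 93.3, 133.9]
eef_rot: [3.141, 0.0, 1.759]
wrist_force: [-3.6, -1.5, 4.9]
finger_gap: 17.7
```

```bash
python3 -c "
from h import *
show()"
```

```text
t 66.63 pos [429.7  93.3 133.9] rot [3.141 0.    1.759] F [-3.6 -1.5  4.9] M [-0.12  0.68 -0.02] gap 17.7 q [ 0.13  0.13  1.9  -0.    1.11 -0.06]
```

Request:
servo_tool:
  series:
    - [0,0,0,0,0,0]
    - [0,0,0,0,0,0]
    - [0,0,0,0,0,0]
    - [0,0,0,0,0,0]
    - [0,0,0,0,0,0]
    - [0,0,0,0,0,0]
    - [0,0,0,0,0,0]
    - [0,0,0,0,0,0]
    - [0,0,0,0,0,0]
    - [0,0,0,0,0,0]
  gripper: 5

```text
clock: 67.47
eef_pos: [429.7, 93.3, 133.5]
eef_rot: [3.142, 0.0, 1.759]
wrist_force: [-0.2, -0.5, -0.3]
finger_gap: 50.1
```

Request:
servo_tool:
  series:
    - [0,0,-0.5,0,0,0]
    - [0,0,-1.5,0,0,0]
    - [0,0,-3,0,0,0]
    - [0,0,-5,0,0,0]
    - [0,0,-8,0,0,0]
    - [0,0,-11,0,0,0]
    - [0,0,-14,0,0,0]
    - [0,0,-16,0,0,0]
    - [0,0,-17,0,0,0]
    - [0,0,-17,0,0,0]

```text
clock: 68.3
eef_pos: [430.1, 93.4, 305.7]
eef_rot: [3.138, 0.0, 1.759]
wrist_force: [-0.4, -0.7, -1.2]
finger_gap: 50.1
```

```bash
python3 -c "
from h import *
show()
s=camera('scene');t=camera('top')
crop(s,'s37.png',130,190,390,310,3);crop(t,'t37.png',140,235,500,305,2)
print(blob(t,(7,150,120),(18,255,255),(215,255,260,290))[0],blob(s,(7,150,120),(18,255,255),(220,205,260,250))[0])"
```

```text
t 68.30 pos [430.1  93.4 305.7] rot [3.138 0.    1.759] F [-0.4 -0.7 -1.2] M [-0.03  0.05  0.01] gap 50.1 q [ 0.13 -0.02  1.65  0.    1.5  -0.06]
[(41, [235, 271, 7, 7], [237.9, 274.0])] [(50, [228, 230, 11, 6], [232.8, 232.5])]
```

View pics/s37.png

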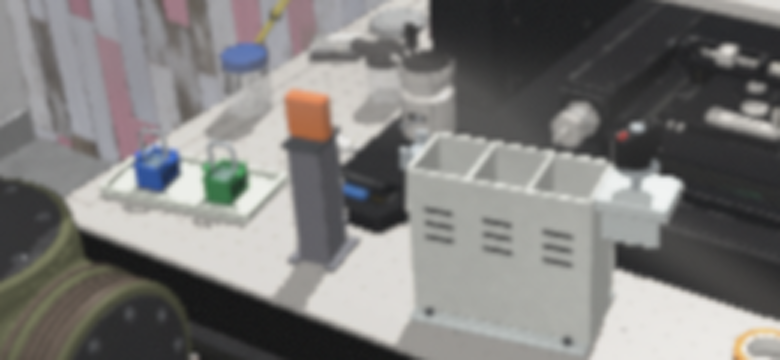

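View pics/t37.png

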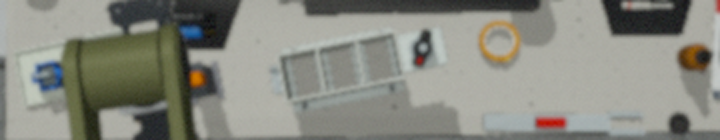

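```bash
python3 -c "
from h import *
s=camera('scene');t=camera('top')
crop(s,'s38.png',330,260,530,400,4);crop(t,'t38.png',370,260,510,320,5)
im=t['pixels'].astype(float)
w=np.clip(im[:,:,0]-im[:,:,1]-60,0,None);k=np.zeros_like(w);k[280:310,390:480]=1;w*=k
M=cv2.moments(w.astype(np.float32));u=(M['m10']/M['m00'],M['m01']/M['m00']);print(u,0.5*np.arctan2(2*M['mu11'],M['mu20']-M['mu02']),onz(t,*u,37))
im=s['pixels'].astype(float)
w=np.clip(im[:,:,0]-im[:,:,1]-60,0,None);k=np.zeros_like(w);k[300:350,380:440]=1;w*=k
M=cv2.moments(w.astype(np.float32));u2=(M['m10']/M['m00'],M['m01']/M['m00']);print(u2,two(t,u,s,u2))
for p in [(400,302),(479,302)]: print(onz(t,*p,0))"
```

```text
(415.0730014360938, 295.90258496888464) 0.005310659304787475 [ 364.30385977 -407.22420455   37.        ]
(394.7847146401985, 341.33062034739453) (array([ 364.22644139, -409.18414855,   24.94867533]), np.float64(0.31753988599296945))
[ 346.70593423 -368.17774393    0.        ]
[ 343.43759524 -598.99180933    0.        ]
```

View pics/s38.png

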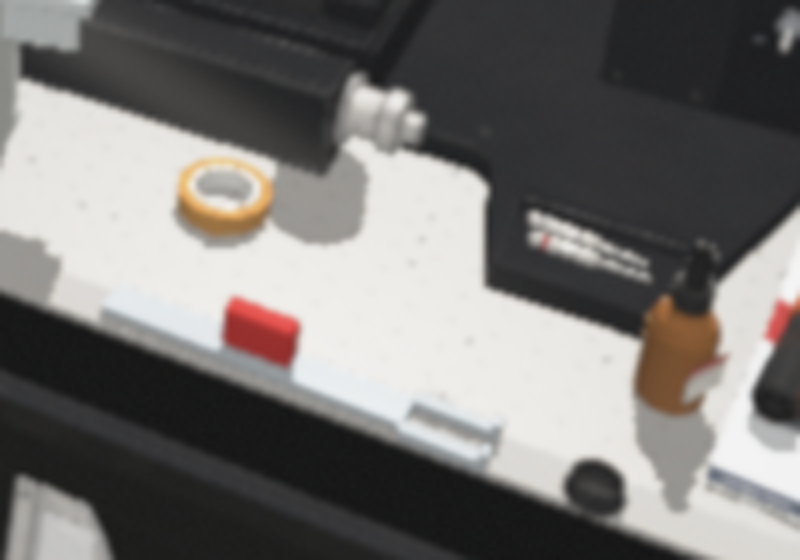

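View pics/t38.png

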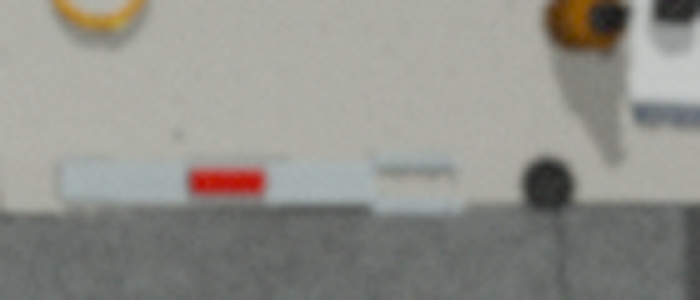

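```bash
python3 -c "
from h import *
from cell import sign_off
show();print(sign_off());print(read_state()['clock'])"
```

```text
t 68.50 pos [429.3  93.3 302.1] rot [-3.139 -0.     1.759] F [-0.5 -0.2 -0.9] M [-0.06  0.05  0.04] gap 49.9 q [ 0.13 -0.01  1.65  0.    1.5  -0.06]
the job is handed in; nothing more can be done
None
the job is handed in; nothing more can be done
```

I completed the job and handed it in at 68.5 s; `sign_off` gives no verdict, so success isn't confirmed.

**What I did**
- **Knob:** turned it clockwise until it hit its stop. On a second grip the torque rose to 1.36 N m and it turned no further.
- **Bar:** drew it out, laid it flat on the table with its handle up, and released it.
- **Baskets:** only two were there, blue and green; the third cell was empty. I lifted both out with the hook rod and set them down gently in the tray.
- **Hook rod:** hung it back in its stand.

**Last checks**
- **Baskets:** both stand upright in the tray in the last scene picture.
- **Hook rod:** its handle is back at the same pixel in the scene view as at the start (within 0.1 px).
- **Bystanders:** the jar, bottle and tape roll look unmoved. I compared them by eye and did not measure them.
- **Gripper:** it is clear of everything.

**Checks that disagreed or fell short**
- **Bar moved:** after I laid it down at x = 397 mm, something other than the robot shifted it about 33 mm towards the front edge, to roughly (364, -407). It is still flat with its handle up, but one prong reaches about to the table edge. I left it there.
- **Knob angle:** the wing's direction in the pictures gave about 3.2 rad, while its rise of about 10.4 mm gave about 3.5 rad. Both are above 3, and the torque at the stop agrees.
- **Final top view:** the arm hid the green basket, so its last top-view check is from the picture taken just after I unhooked it.

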